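Load the cold-brew carafe from the tea drawer

TASK

Pull the tea drawer all the way out to its stop, then take the two green-capped infuser sticks from it and feed them one at a time down through the narrow neck of the white carafe, so that both end up wholly inside. Leave the drawer fully out for restocking, leave the amber spice tube in its pocket and the carafe standing where it is, and do not disturb the crock, mug, oil bottle, spoon or the things on the quartz shelf.

Things in the scene. Friction and masses are not known exactly. Their poses are not given: they have to be found in the camera images.
- cabinet: Fixed sage drawer unit, 240 deep x 260 wide x 145 high, carrying a white quartz shelf (340 wide, underside at 145, top at 170) that overhangs the shut drawer's face by 32: a gripper pointing straight down does not fit at the handle; tilt it about 40 degrees, fingers down and into the cabinet. Origin: centre of underside. Drawer slides out along its -x (robot side); shut drawer's face at x = -120.
- drawer (a joint): How far the drawer is pulled out, in m: 0 shut, 0.15 at its end stop. At the start it is shut or a few mm ajar. It stays where left; friction about 2.5 N plus 6 N s/m damping.
- drawer_handle (a point): Middle of the chrome handle bar; moves with the drawer. Bar 10 mm thick, 100 long along the cabinet's y, 85 above the table, its axis 50 in front of the drawer's face (45 free behind it). With the drawer shut the bar lies 18 mm farther out than the quartz shelf's front edge and 60 below its underside. Axes as the cabinet's.
- drawer_rack (a point): Middle of the rack, on the drawer's inner floor (22 mm above the table); moves with the drawer, axes as the cabinet's. 95 behind the handle bar, 45 behind the outer face (panel 14 thick, top 138 above the table). Three square pockets along y at -70, 0, +70: 30 wide inside, walls 45 high. Fully out, the row is 73 mm in front of the quartz shelf's edge.
- infuser_a: First tea infuser stick, standing upright in one of the pockets (which one varies): steel tube 24 mm diameter, 82 high, with a lime-green cap 28 mm diameter from 82 to 100 mm above its foot, domed above that to 110. Origin: centre of its foot, z up along the stick. About 60 g. Hidden in the drawer until that is opened.
- infuser_a_top (a point): Centre of the top of the first stick's cap, 110 mm from its foot.
- infuser_b: Second tea infuser stick, identical to the first, in another pocket.
- infuser_b_top (a point): Centre of the top of the second stick's cap.
- spice_tube: Amber spice tube with a black cap, 26 mm diameter, 98 high, upright in the remaining pocket; stays there. Origin: centre of its foot.
- carafe: White enamel carafe with a dark blue band, open at the top, loose, 0.8 kg, standing on the table to the left or right of the drawer unit: body 120 mm diameter up to 115 mm, shoulder to 150 mm, straight neck 54 mm outside and 46 mm inside diameter from 150 to the rim at 185 mm; inner floor 6 mm up, rising to a cone 18 high in the middle. Origin: centre of its underside; z up.
- carafe_rim (a point): Centre of the carafe's mouth, at the rim, 185 mm above its underside.
- crock: Bystander: dark blue crock, 100 mm diameter, 120 high, with utensils up to 200 mm high, on the other side from the carafe. Origin: centre of its underside.
- mold: Bystander: blue silicone slab mold, 110 x 150 x 28 mm, on the quartz shelf. Origin: centre of its underside.
- canister: Bystander: white lidded enamel canister, 94 mm diameter, 110 high, on the quartz shelf. Origin: centre of its underside.
- mug: Bystander: white mug, 80 mm diameter, 90 high, on the table at the right. Origin: centre of its underside.
- oil: Bystander: green oil bottle, 60 mm diameter, 170 high, on the table at the left. Origin: centre of its underside.
- spoon: Bystander: spoon with a wooden handle and steel bowl, 200 mm long, lying on the table at the left.
Things that resemble listed ones, but are neither listed nor needed, are in the scene too. Leave any purple or red look-alike of the carafe alone.

How it is judged:
By the outcome, as a careful person would: the job done as asked, in the order asked, and still so for the second after the job is handed in, with the robot touching nothing.
It also fails if it takes over 72 s, if anything falls off the work surface, if the arm or the gripper's body presses on something with over 40 N, if the wrist force passes 120 N, or if a joint passes its speed limit or range.

ROBOT

A 6-joint arm with a two-finger parallel gripper is mounted at the origin on the work surface. World frame = base frame: x ahead of the robot, y to its left, z up, the work surface at z = 0. Lengths are in mm, angles in degrees, forces in N, time in s.
With the tool pointing down it reaches from about 300 to 850 mm from the base axis. Payload 4.2 kg.
Tool frame: the origin (TCP) lies midway between the tips of the shut fingers; the grasp point (between the pads) lies 19 mm behind it (env.grasp_offset is the distance from the TCP to the grasp point, in mm); z points along the fingers, y is the line along which they close (so a half turn about z gives the same grasp; the last joint's range is limited). The gripper opens to 91 mm and grips with 3 to 60 N. Pads are 32 mm wide; open, the fingers measure 118 mm over their backs; the gripper's body (76 mm by 178 mm) begins 60 mm behind the grasp point.
Start: joints at [64.572, 18.312, 89.639, -0, 72.044, -1.146], TCP at [236.461, 524.149, 184.576] pointing down, gripper open.
Joint ranges: [-177.97, 177.97], [-48.28, 115.42], [12.27, 149.76], [-77.06, 257.06], [2.81, 150.46], [-146.56, 146.56]. Speed limits (degrees/s): [147.25, 147.25, 180, 180, 180, 180].

INTERFACE

Orientations are given as [roll, pitch, yaw] about the fixed x, y, z axes, in that order (R = Rz(yaw) Ry(pitch) Rx(roll)).
In Python, from workcell import env, optics gives the robot as it stands. The module is installed in compiled form; this text tells all that it offers.
- The arm moves only by the tool send_rows, never from a script. Its argument "targets" is a list that holds one entry, the list of rows, each a list of 7 numbers: the turn, a rotation vector about the world's x, y, z scaled (see below), then the shift along the world's x, y, z scaled (see below), then the closure, from -1 (fully open) to 1 (shut). In form: [[[rx, ry, rz, x, y, z, gripper], ...]]. A call has 1 to 12 rows; each row shifts and turns the commanded pose from where the row before left it; what a row does not reach is not made up. The controller multiplies each number of a shift by 0.2 m and each number of a turn by pi/2 rad. A row lasts 1/10 s, in which the tool goes at most 50 mm and 8.59 degrees, less where a joint would pass 70% of its speed; a pose out of reach is approached as far as the arm can. A call with a number of a shift or a turn outside -1 to 1 is refused whole. A call with a gripper value outside its range is refused whole. The fingers move at their own pace and stop on an object; "grip_force" is the grip in N (left out, the last holds). Time passes only in rows, so rows that do not move let the fingers close. It gives the time, the measured TCP pose, the force, the opening and the grip force at its end, in the units of the state.
- env.state(): the state, without advancing time (a new reading comes with each control period).
- optics.grab_frame(name): name is "side" or "top"; returns (picture, depth): 420x560x3 uint8, red, green, blue; 420x560 float32, mm along the optical axis (not along the pixel's ray), 0 where there is no reading.
- optics.camera_info(name): a dict with "camera_matrix" (3x3 intrinsics, pixels), "k1" (the pictures are not rectified: a ray, as slopes to the right and down, at radius r is drawn at 1 + k1 r^2 times it, then the intrinsics apply), "R" (3x3) and "t" (3): a world point X has camera coordinates R X + t. Camera axes: x right, y down, z forward; pixel columns grow to the right and rows downward; lengths in mm; the calibration is good to about 2 mm. A picture is of the moment at which its call begins. camera_info takes no time and is no camera call.
- env.job_done(): hands the job in; it is judged then, once.
Trained networks look in the newest picture that a camera, given by its name, has taken for a name from the list of things; names that differ only in an ending like _2 or _b are one class to them, and where a whole thing is asked for, a point or a joint stands for the part that bears it (a point fixed in the world has none). Each returns a list of dicts, best first, with "conf" (0 to 1); they miss things now and then, are a little off and sometimes report something else, mostly with a low value. They report only what shows in the picture. A call takes as long as a camera call. They do not tell look-alikes from the thing itself.
- optics.silhouettes(camera, name): "mask" (420x560 bool, what is visible of it) and "at" ([column, row] in pixels, amid what is visible of it).
- optics.place_of(camera, name): "at" ([column, row] in pixels: a listed point, or the origin of a listed thing).
The state is a dict: "time_s": time; "qpos": joint angles; "qvel": joint speeds; "effort": joint torques, N m; "ee_pos": TCP position; "ee_rot": TCP orientation; "force": force on the tool from outside, world axes, zero at the start; "torque": the same for the moment, N m; "gripper_width": finger opening in mm; "gripper_force": force on a finger pad.
Only numpy, scipy, OpenCV 4.12 (cv2) and the standard library are available. Lean on these libraries where they do the work, as an engineer would, in place of code of your own. Each camera call takes 0.05 s, during which the arm holds its last target. There are 200 camera calls.

## Working session

There is one attempt and no reset: what is moved stays moved. The work goes in short steps, Python scripts to look and compute and a tool call to move; the robot and the scene stay as the last step left them, time stands still between calls to the robot, and variables do not carry over. Pictures are saved under pics/ and viewed, at most 10 in all, crops included, and the job is handed in when it is done.

Besides the shell and the picture viewer there is one more tool, called after "Emit:" as name([rows], argument=value, ...), one row to a line, values as JSON. send_rows: Moves the arm, as the interface text tells. Its arguments: {"type":"object","properties":{"targets":{"type":"array"},"grip_force":{"type":"number"}},"required":["targets"]}

```bash
mkdir -p pics
cat > h.py <<'E'
import numpy as np, cv2
from workcell import env, optics
def shot(cam,fn=None):
    im,d=optics.grab_frame(cam)
    if fn: cv2.imwrite('pics/'+fn,im[:,:,::-1])
    return im,d
def rays(cam,px):
    c=optics.camera_info(cam);K=np.array(c['camera_matrix'],float)
    p=np.atleast_2d(px).astype(float);u=(p-[K[0,2],K[1,2]])/[K[0,0],K[1,1]]
    v=u.copy()
    for _ in range(20): v=u/(1+c['k1']*(v**2).sum(1,keepdims=True))
    return np.c_[v,np.ones(len(v))],np.array(c['R']),np.array(c['t'])
def at_depth(cam,px,z):
    r,R,t=rays(cam,px);return (r*np.reshape(z,(-1,1))-t)@R
def at_z(cam,px,h):
    r,R,t=rays(cam,px);o=-R.T@t;w=r@R
    return o+w*((h-o[2])/w[:,2])[:,None]
def cloud(cam,mask,d):
    ys,xs=np.nonzero(mask&(d>0));return at_depth(cam,np.c_[xs,ys],d[ys,xs])
E
cat > a.py <<'E'
from h import *
np.set_printoptions(precision=1,suppress=True)
ims=[]
for cam in('side','top'):
    im,d=shot(cam,cam+'0.png');np.save(cam+'0.npy',d)
    c=optics.camera_info(cam);print(cam,-np.array(c['R']).T@c['t'],c['camera_matrix'][0][0])
    for n in('carafe','carafe_rim','drawer_handle','cabinet','crock','oil','mug'):
        print(n,[(np.round(o['conf'],2),np.round(o['at'])) for o in optics.place_of(cam,n)][:4])
s=env.state();print(s)
E
python3 a.py
```

```text
side [ 330.3 -366.6 1472.2] 422.69388384752216
carafe [(np.float64(0.85), array([207., 156.])), (np.float64(0.73), array([292., 133.])), (np.float64(0.55), array([166., 167.])), (np.float64(0.55), array([213., 224.]))]
carafe_rim [(np.float64(0.96), array([203., 131.])), (np.float64(0.92), array([206., 210.])), (np.float64(0.87), array([298., 109.])), (np.float64(0.86), array([252., 117.]))]
drawer_handle [(np.float64(0.67), array([293., 210.]))]
cabinet [(np.float64(0.54), array([205., 132.]))]
crock [(np.float64(0.57), array([300., 319.]))]
oil [(np.float64(0.75), array([245., 107.]))]
mug []
top [ 282.3   19.7 1416.7] 396.4549912577776
carafe [(np.float64(0.94), array([224., 157.])), (np.float64(0.81), array([201., 247.])), (np.float64(0.77), array([185., 295.])), (np.float64(0.69), array([212., 195.]))]
carafe_rim [(np.float64(0.96), array([167., 296.])), (np.float64(0.89), array([216., 138.])), (np.float64(0.76), array([203., 184.])), (np.float64(0.74), array([263., 272.]))]
drawer_handle [(np.float64(0.52), array([302., 204.]))]
cabinet []
crock [(np.float64(0.86), array([392., 245.]))]
oil [(np.float64(0.72), array([178., 190.]))]
mug [(np.float64(0.82), array([424., 194.])), (np.float64(0.73), array([186., 238.]))]
{'time_s': 0.8, 'qpos': array([64.6, 18.3, 89.6, -0. , 72. , -1.1]), 'qvel': array([-0. ,  0. ,  0.1,  0.1, -0. , -0. ]), 'effort': array([  0. , -41.2, -23.2,   0.1,   0. ,   0. ]), 'ee_pos': array([236.5, 524.2, 184.6]), 'ee_rot': array([180. ,   0. , 155.7]), 'force': array([-0.3, -0.6, -0.4]), 'torque': array([-0.1, -0. , -0. ]), 'gripper_force': 0.0, 'gripper_width': 91.22030486920393}
```

View pics/top0.png

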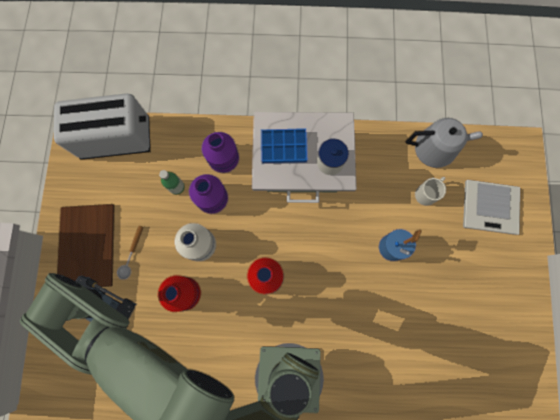

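View pics/side0.png

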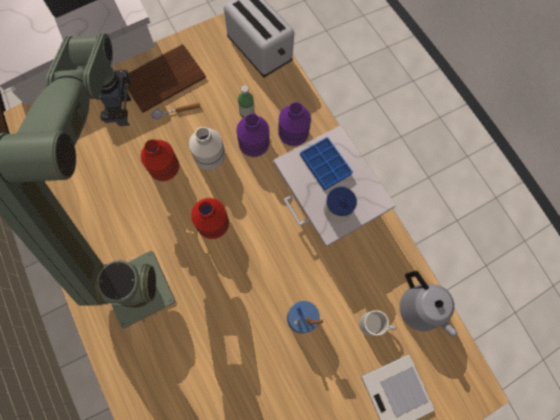

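The top picture shows the carafe candidates: white (195,241), red (265,275) and (179,293), purple (220,152) and (208,193). Only (195,241) is white, so it is the carafe. The handle is at (302,197) below the shelf edge. In the side picture the carafe is at (207,148) and the handle at (294,210). I'll measure these and confirm with one crop.

```bash
cat > b.py <<'E'
from h import *
np.set_printoptions(precision=1,suppress=True)
D={c:np.load(c+'0.npy') for c in('side','top')}
im=cv2.imread('pics/top0.png');cr=cv2.resize(im[170:300,150:330],None,fx=4,fy=4,interpolation=cv2.INTER_CUBIC);cv2.imwrite('pics/crop1.png',cr)
X={}
for c in D:
    h,w=D[c].shape;ys,xs=np.mgrid[:h,:w];P=at_depth(c,np.c_[xs.ravel(),ys.ravel()],D[c].ravel());P[D[c].ravel()<=0]=np.nan;X[c]=P.reshape(h,w,3)
im={c:cv2.imread(f'pics/{c}0.png').astype(int) for c in D}
for c in D:
    P=X[c];print(c)
    # shelf top
    m=(abs(P[...,2]-170)<5)&(P[...,0]>450)&(abs(P[...,1])<350)&(im[c].min(2)>120)
    n,l,s,_=cv2.connectedComponentsWithStats(m.astype('uint8'));k=1+np.argmax(s[1:,4])
    q=P[l==k];r=cv2.minAreaRect(q[:,:2].astype('float32'));print('shelf',r,np.median(q[:,2]),cv2.boxPoints(r).tolist())
    # handle
    m=(abs(P[...,2]-88)<10)&(P[...,0]>400)&(P[...,0]<640)&(abs(P[...,1]+20)<120)
    q=P[m];print('handle',len(q),np.median(q,0),q.min(0),q.max(0))
    # rims: points near z=185
    m=(P[...,2]>165)&(P[...,2]<200)&(P[...,0]>150)&(P[...,1]>0)&(P[...,1]<420)
    n,l,s,_=cv2.connectedComponentsWithStats(m.astype('uint8'))
    for k in range(1,n):
        if s[k,4]>25:
            q=P[l==k];mr=(l==k);mr&=P[...,2]>178
            if mr.sum()<8: continue
            (a,b),r=cv2.minEnclosingCircle(P[mr][:,:2].astype('float32'))
            print('rim?',np.round([a,b,r]),s[k],np.median(im[c][l==k],0)[::-1],q[:,2].max())
for n in('carafe_rim','drawer_handle'):
    for c in D:
        for o in optics.place_of(c,n): print(n,c,round(o['conf'],2),o['at'],at_z(c,o['at'],185 if 'rim' in n else 85)[0])
E
python3 b.py
```

```text
side
shelf ((753.3615112304688, -18.533432006835938), (272.0644226074219, 340.6992492675781), 1.9027372598648071) 169.57724455568078 [[611.7481689453125, 147.2056121826172], [623.0604248046875, -193.30580139160156], [894.974853515625, -184.27247619628906], [883.66259765625, 156.2389373779297]]
handle 138 [600.8 -26.7  88.7] [592.8 -79.1  81.2] [632.7  31.2  96.9]
rim? [2075.  250.    9.] [553   0   7   9  34] [129. 120. 115.] 196.68511715714806
rim? [770. 273.  28.] [289 102  15  16 111] [68. 39. 78.] 189.44238976963587
rim? [613. 306.  29.] [244 113  16  17 118] [70.5 40.  79. ] 191.89585559471234
rim? [719.  58. 109.] [ 274  125   91   70 3018] [175. 161. 159.] 199.99410713073007
rim? [440. 338.  28.] [195 127  16  17 121] [137. 127. 117.] 190.36510807567979
rim? [267. 375.  28.] [144 139  17  17 120] [99.  32.5 25. ] 189.76557904773304
rim? [339.  92.  28.] [197 200  18  18 115] [120.  33.  28.] 190.94081626573725
top
shelf ((752.246826171875, -19.806442260742188), (273.11309814453125, 339.88824462890625), 2.13832426071167) 169.09759962512652 [[609.4443359375, 144.9241180419922], 
[... 753 characters left out ...]
210.1] [337.1  82.2 185. ]
carafe_rim side 0.87 [297.8, 109.3] [774.  267.4 185. ]
carafe_rim side 0.86 [252.1, 117.4] [618.7 312.4 185. ]
carafe_rim side 0.71 [336.1, 210.4] [ 704.3 -112.   185. ]
carafe_rim side 0.59 [153.5, 144.4] [276.2 377.9 185. ]
carafe_rim top 0.96 [167.1, 296.3] [257.4 382.1 185. ]
carafe_rim top 0.89 [215.5, 138.1] [774.9 272.5 185. ]
carafe_rim top 0.76 [203.2, 184.5] [614.5 300.  185. ]
carafe_rim top 0.74 [263.3, 271.9] [343.7  91.8 185. ]
carafe_rim top 0.64 [186.3, 236.1] [444.9 339.5 185. ]
carafe_rim top 0.46 [132.3, 255.5] [376.9 503.9 185. ]
drawer_handle side 0.67 [292.7, 209.7] [601.9 -20.2  85. ]
drawer_handle top 0.52 [301.6, 204.5] [583.5 -22.4  85. ]
```

View pics/crop1.png

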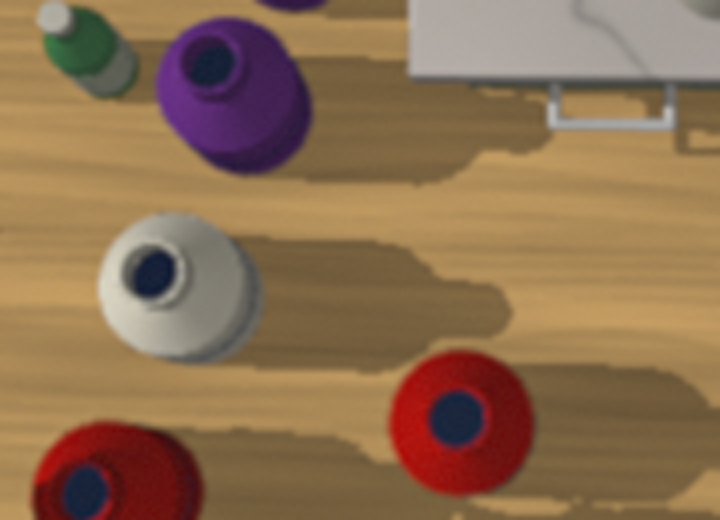

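The crop confirms the white carafe (neck at about (155,270) in the crop). Its rim is at about (439.5, 337), z 185-190. The bar is at about (598.5, -24.5), and the cabinet is yawed about 2°.

```bash
cat >> h.py <<'E'
from scipy.spatial.transform import Rotation as Rn
def Rt(tilt,yaw): # tool y toward yaw direction, tilted fingers forward
    t=np.radians(tilt);z=[np.sin(t),0,-np.cos(t)];y=[np.cos(t),0,np.sin(t)]
    return Rn.from_euler('z',yaw,degrees=True)*Rn.from_matrix(np.c_[np.cross(y,z),y,z])
def go(tcp,R=None,s=None):
    s=s or env.state();c=Rn.from_euler('xyz',s['ee_rot'],degrees=True)
    print('shift',np.round((np.array(tcp)-s['ee_pos'])/200,3),'turn',np.round((R*c.inv()).as_rotvec(degrees=True)/90,3) if R is not None else '')
E
python3 -c "
from h import *
go([530,-47,290],Rt(45,2))"
```

```text
shift [ 1.468 -2.856  0.527] turn [ 0.293 -0.436 -0.67 ]
```

Emit:
send_rows([
  [[0, 0, 0, 0, 0, 0.18, 0.1], [0, 0, 0, 0, 0, 0.18, 0.1], [0, 0, 0, 0, 0, 0.17, 0.1], [0, 0, 0, 0.1, -0.2, 0, 0.1], [0, 0, 0, 0.1, -0.2, 0, 0.1], [0.029, -0.044, -0.067, 0.11, -0.2, 0, 0.1], [0.029, -0.044, -0.067, 0.11, -0.2, 0, 0.1], [0.029, -0.044, -0.067, 0.11, -0.2, 0, 0.1], [0.029, -0.044, -0.067, 0.11, -0.2, 0, 0.1], [0.029, -0.044, -0.067, 0.11, -0.2, 0, 0.1], [0.029, -0.044, -0.067, 0.11, -0.2, 0, 0.1]],
])

```text
time_s: 2.1
ee_pos: [408.8, 202.4, 291.2]
ee_rot: [152.4, 6.4, 117.0]
force: [0.7, 0.4, -0.2]
gripper_width: 41.3
gripper_force: 0.0
```

Emit:
send_rows([
  [[0.029, -0.044, -0.067, 0.11, -0.2, 0, 0.1], [0.029, -0.044, -0.067, 0.11, -0.2, 0, 0.1], [0.029, -0.044, -0.067, 0.11, -0.2, 0, 0.1], [0.029, -0.044, -0.067, 0.11, -0.2, 0, 0.1], [0, 0, 0, 0.11, -0.2, 0, 0.1], [0, 0, 0, 0.11, -0.2, 0, 0.1], [0, 0, 0, 0, 0, 0, 0.1]],
])

```text
time_s: 2.8
ee_pos: [524.9, -8.4, 289.0]
ee_rot: [135.3, 0.3, 91.5]
force: [-0.6, -0.1, -0.6]
gripper_width: 41.3
gripper_force: 0.0
```

```bash
python3 -c "
from h import *
print(env.state())
z=Rt(45,2).as_matrix()[:,2]
f=np.array([599.2,-44.5,85])+13*z
go(f-110*z,Rt(45,2));go(f,Rt(45,2));print(110*z/200)"
```

```text
{'time_s': 2.8, 'qpos': array([ -5.45300262, -10.90031239, 121.87853386,  11.22986484,
        24.96119964, -15.3770653 ]), 'qvel': array([ 4.35566494, -1.38653615,  1.62255375, -5.40269585,  1.71509332,
        9.30488208]), 'effort': array([ -1.11891791, -14.06208515, -25.63425601,   0.83641671,
        -2.94153549,  -0.91219358]), 'ee_pos': array([524.9303781 ,  -8.41975738, 289.02020896]), 'ee_rot': array([135.32194423,   0.2738069 ,  91.53610026]), 'force': array([-0.61922094, -0.12811475, -0.58903072]), 'torque': array([-0.05332365,  0.47516648, -0.01802871]), 'gripper_force': 0.0, 'gripper_width': 41.26871034849275}
shift [ 0.029 -0.192 -0.677] turn [ 0.003 -0.003  0.005]
shift [ 0.417 -0.179 -1.066] turn [ 0.003 -0.003  0.005]
[ 0.38867182  0.01357272 -0.38890873]
```

Emit:
send_rows([
  [[0, 0, 0, 0.01, -0.06, -0.2, 0.1], [0.003, -0.003, 0.005, 0.01, -0.07, -0.2, 0.1], [0, 0, 0, 0.01, -0.06, -0.2, 0.1], [0, 0, 0, 0, 0, -0.077, 0.1], [0, 0, 0, 0, 0, 0, 0.1], [0, 0, 0, 0, 0, 0, 0.1]],
])

```text
time_s: 3.4
ee_pos: [529.6, -21.7, 195.3]
ee_rot: [135.1, -0.5, 93.1]
force: [0.4, -0.1, 0.6]
gripper_width: 40.8
gripper_force: 0.0
```

```bash
python3 -c "
from h import *
s=env.state();print(s['ee_pos'],s['ee_rot'],s['qpos'])
z=Rt(45,2).as_matrix()[:,2]
f=np.array([599.2,-44.5,85])+13*z
go(f,Rt(45,2))
shot('top','t1.png')"
```

```text
[529.57236722 -21.68273179 195.32438231] [135.07554286  -0.5221603   93.10685538] [-10.34379688  -3.67782603 131.76955832  51.74983385  12.54213724
 -60.32803427]
shift [ 0.394 -0.112 -0.598] turn [-0.006 -0.001 -0.012]
```

View pics/t1.png

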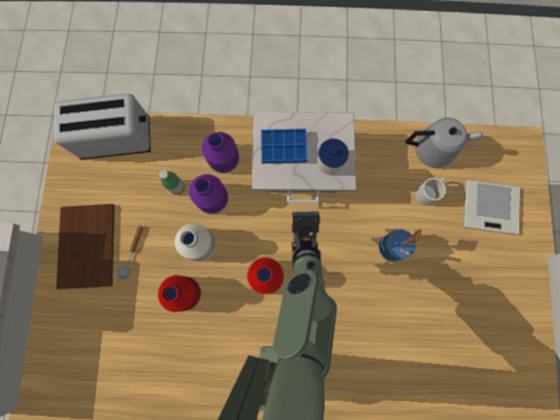

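```bash
cat > kin.py <<'E'
from h import *
from scipy.optimize import least_squares
data=[([64.572,18.312,89.639,0,72.044,-1.146],[236.461,524.149,184.576],[180,0,155.7]),
([-5.45300262,-10.90031239,121.87853386,11.22986484,24.96119964,-15.3770653],[524.9303781,-8.41975738,289.02020896],[135.32194423,0.2738069,91.53610026])]
s=env.state();data.append((s['qpos'],s['ee_pos'],s['ee_rot']))
def fk(q,p):
    a,h,L1,e,L2,Lt=p
    E=lambda ax,v:Rn.from_euler(ax,v,degrees=True)
    R1=E('z',q[0]);x=R1.apply([a,0,h]);R2=R1*E('y',q[1]);x=x+R2.apply([0,0,L1])
    R3=R2*E('y',q[2]);x=x+R3.apply([e,0,L2]);R=R3*E('z',SG*q[3])*E('y',q[4]);x=x+R.apply([0,0,Lt])
    return x,R*E('z',SG6*q[5])*E('z',-90)
for SG in(1,-1):
  for SG6 in(1,-1):
    f=lambda p:np.concatenate([fk(q,p)[0]-x for q,x,r in data])
    r=least_squares(f,[0,350,350,-50,350,250]);
    er=[np.round(((fk(q,r.x)[1].inv()*Rn.from_euler('xyz',rr,degrees=True)).magnitude())*57.3,1) for q,x,rr in data]
    print(SG,SG6,r.x,np.abs(r.fun).max(),er)
E
python3 kin.py
```

```text
1 1 [-44.42482397 141.90805793 639.79901422  30.78524136 449.39528403
 401.85239469] 10.284659945672047 [np.float64(180.0), np.float64(180.0), np.float64(180.0)]
1 -1 [-44.42482397 141.90805793 639.79901422  30.78524136 449.39528403
 401.85239469] 10.284659945672047 [np.float64(177.7), np.float64(149.3), np.float64(59.3)]
-1 1 [444.25446704 124.23548733 111.75682604 -30.67204343  93.04019983
  -2.86576874] 72.40547648789847 [np.float64(180.0), np.float64(159.7), np.float64(79.9)]
-1 -1 [444.25446704 124.23548733 111.75682604 -30.67204343  93.04019983
  -2.86576874] 72.40547648789847 [np.float64(177.7), np.float64(169.7), np.float64(161.7)]
```

```bash
cat > kin2.py <<'E'
from h import *
from scipy.optimize import least_squares
import json
data=json.load(open('data.json'))
E=lambda ax,v:Rn.from_euler(ax,v,degrees=True)
def fk(q,p):
    a,h,L1,e,L2,Lt,w,u=p
    R1=E('z',q[0]);x=R1.apply([a,0,h]);R2=R1*E('y',q[1]);x=x+R2.apply([u,0,L1])
    R3=R2*E('y',q[2]);x=x+R3.apply([e,0,L2]);R=R3*E('z',q[3])*E('y',q[4]);x=x+R.apply([w,0,Lt])
    return x,R*E('z',q[5])*E('z',90)
def fit(mask):
    m=np.array(mask,float);p0=np.array([0,300,300,0,300,250,0,0.])
    f=lambda p:np.concatenate([fk(q,p*m)[0]-x for q,x,r in data]+[(p-p0)*1e-3])
    r=least_squares(f,p0,max_nfev=2000);return r.x*m,np.abs(r.fun[:-8]).max()
if __name__=='__main__':
    np.set_printoptions(precision=1,suppress=True)
    for mk in([1]*6+[1,0],[1]*8,[0,1,1,1,1,1,1,0],[0,1,1,1,1,1,0,1],[0,1,1,1,1,1,1,1],[1,1,1,1,1,1,0,0]): print(mk,*fit(mk))
E
python3 -c "
from h import *;import json
s=env.state()
json.dump([([64.572,18.312,89.639,0,72.044,-1.146],[236.461,524.149,184.576],[180,0,155.7]),
([-5.45300262,-10.90031239,121.87853386,11.22986484,24.96119964,-15.3770653],[524.9303781,-8.41975738,289.02020896],[135.32194423,0.2738069,91.53610026]),(list(s['qpos']),list(s['ee_pos']),list(s['ee_rot']))],open('data.json','w'))"
python3 kin2.py
```

```text
[1, 1, 1, 1, 1, 1, 1, 0] [-26.2 146.8 637.4  37.6 445.2 395.1  11.2   0. ] 10.375331947201232
[1, 1, 1, 1, 1, 1, 1, 1] [ -14.3  113.4  842.1   60.5  497.1  570.5  -30.7 -168.9] 10.388335417598
[0, 1, 1, 1, 1, 1, 1, 0] [  0.  148.2 621.8  41.6 425.8 383.1  12.7   0. ] 10.433856941658178
[0, 1, 1, 1, 1, 1, 0, 1] [  0.  137.6 691.7  49.  446.7 442.1  -0.  -55. ] 10.435262425515702
[0, 1, 1, 1, 1, 1, 1, 1] [   0.   111.5  850.4   64.4  491.3  578.4  -33.3 -182.3] 10.419280972176495
[1, 1, 1, 1, 1, 1, 0, 0] [-44.4 141.9 639.8  30.8 449.4 401.8   0.    0. ] 10.28429356921788
```

```bash
sed -i 's/R1.apply(\[a,0,h\])/R1.apply([a,B,h])/; s/^E=/B=11.5\nE=/' kin2.py
python3 - <<'E'
import json
from h import *
s=env.state();d=json.load(open('data.json'));d.append((list(s['qpos']),list(s['ee_pos']),list(s['ee_rot'])));json.dump(d,open('data.json','w'));print(s['qvel'])
E
python3 kin2.py
```

```text
[-0.115193   -0.51037366 -0.60004895  0.63940507 -0.24617169 -0.98011247]
[1, 1, 1, 1, 1, 1, 1, 0] [  0.  140.3 591.8  25.2 417.  365.1   0.    0. ] 0.0026631812092432483
[1, 1, 1, 1, 1, 1, 1, 1] [ -0.  140.4 591.5  25.2 416.9 364.8   0.1   0.3] 0.012321320229098376
[0, 1, 1, 1, 1, 1, 1, 0] [  0.  140.3 591.8  25.2 417.  365.1   0.    0. ] 0.002633323114423547
[0, 1, 1, 1, 1, 1, 0, 1] [  0.  140.3 591.8  25.2 417.  365.1   0.    0. ] 0.002626871802817732
[0, 1, 1, 1, 1, 1, 1, 1] [  0.  140.4 591.5  25.2 416.9 364.8   0.1   0.3] 0.012233463756953
[1, 1, 1, 1, 1, 1, 0, 0] [  0.  140.3 591.8  25.2 417.  365.1   0.    0. ] 0.0026497572566768213
```

```bash
cat > ik.py <<'E'
from kin2 import *
P=fit([0,1,1,1,1,1,0,0])[0]
lo=np.array([-177.97,-48.28,12.27,-77.06,2.81,-146.56]);hi=np.array([177.97,115.42,149.76,257.06,150.46,146.56])
def ik(x,R,q0):
    def f(q):
        a,b=fk(q,P);return np.r_[(a-x)/5,(R.inv()*b).as_rotvec(degrees=True)]
    r=least_squares(f,np.clip(q0,lo+.01,hi-.01),bounds=(lo,hi),max_nfev=200);return r.x,np.abs(r.fun).max()
if __name__=='__main__':
    np.set_printoptions(precision=1,suppress=True)
    for tilt in(45,40,35,30):
      R=Rt(tilt,2);z=R.as_matrix()[:,2]
      for q4,q6 in((0,0),(180,0)):
        RR=R if q4==0 else R*E('z',180)
        for d in(0,60,110,150):
            f=np.array([599.2-d,-44.5-d*.035,85])+13*z
            q,e=ik(f,RR,[-5,0,120,q4,20,q6]);print(tilt,q4,d,q,round(e,2))
E
python3 ik.py
```

```text
45 0 0 [ -11.6   16.   132.2  135.8   15.2 -146.6] 1.12
45 0 60 [ -14.6   11.7  138.6  133.2   17.6 -146.6] 1.49
45 0 110 [ -17.9    8.   143.8  130.4   19.8 -146.6] 1.62
45 0 150 [ -21.3    5.   148.   127.4   21.6 -146.6] 1.58
45 180 0 [-10.5  16.5 133.6 148.   16.8  22. ] 0.0
45 180 60 [-13.   12.7 140.5 147.9  20.1  19.8] 0.0
45 180 110 [-16.    9.5 146.1 145.6  22.8  19.3] 0.0
45 180 150 [-19.4   6.4 149.8 140.3  23.8  21.7] 0.39
40 0 0 [  -9.7   15.5  129.5  120.1    8.7 -129.4] 0.0
40 0 60 [ -11.9   11.3  136.4  127.3   11.2 -138.6] 0.0
40 0 110 [ -14.5    7.7  141.9  127.9   13.4 -141.5] 0.0
40 0 150 [ -17.4    4.6  146.   125.4   15.2 -141.5] 0.0
40 180 0 [ -9.7  15.5 129.5 120.1   8.7  50.6] 0.0
40 180 60 [-11.9  11.3 136.4 127.3  11.2  41.4] 0.0
40 180 110 [-14.5   7.7 141.9 127.9  13.4  38.5] 0.0
40 180 150 [-17.4   4.6 146.  125.4  15.2  38.5] 0.0
35 0 0 [ -9.   15.2 125.4  52.    8.  -60.8] 0.0
35 0 60 [-11.   10.8 132.2  70.2   7.9 -80.7] 0.0
35 0 110 [-13.2   6.9 137.7  81.    8.7 -93.4] 0.0
35 0 150 [-15.5   3.6 141.8  85.   10.  -99.4] 0.0
35 180 0 [ -9.   15.2 125.4  52.    8.  119.2] 0.0
35 180 60 [-11.   10.8 132.2  70.2   7.9  99.3] 0.0
35 180 110 [-13.2   6.9 137.7  81.    8.7  86.6] 0.0
35 180 150 [-15.5   3.6 141.8  85.   10.   80.6] 0.0
30 0 0 [ -8.4  15.5 121.2  20.8  14.7 -29.2] 0.0
30 0 60 [-10.1  11.  128.1  27.7  13.  -37.6] 0.0
30 0 110 [-11.9   7.  133.5  34.3  12.3 -45.8] 0.0
30 0 150 [-13.9   3.6 137.6  39.4  12.5 -52.6] 0.0
30 180 0 [ -8.9  15.6 121.5  24.6  14.4 146.6] 0.47
30 180 60 [-10.1  11.  128.1  27.7  13.  142.4] 0.0
30 180 110 [-11.9   7.  133.5  34.3  12.3 134.2] 0.0
30 180 150 [-13.9   3.6 137.6  39.4  12.5 127.4] 0.0
```

```bash
cat > c.py <<'E'
from ik import *
np.set_printoptions(precision=1,suppress=True)
R=Rt(38,2);z=R.as_matrix()[:,2];f=np.array([599.2,-44.5,85])+8*z
go(f-90*z,R);print(90*z/200,f)
q=env.state()['qpos'];print(q)
x0=env.state()['ee_pos']
for x in(f-90*z,f-60*z,f-30*z,f,f+[-75,-2.6,0],f+[-150,-5.2,0]): q,e=ik(x,R,q);print(q,round(e,2))
E
python3 c.py
```

```text
shift [ 0.1 -0.1 -0.2] turn [-0.   0.1 -0. ]
[ 0.3  0.  -0.4] [604.1 -44.3  78.7]
[-10.4  -3.7 131.7  51.8  12.5 -60.4]
[-11.5   3.1 128.2  36.   14.1 -45.9] 0.0
[-10.8   6.9 128.4  46.9  10.7 -56.5] 0.0
[-10.1  10.8 128.3  64.7   8.2 -74.1] 0.0
[ -9.5  14.6 127.9  90.2   7.1 -99.3] 0.0
[ -12.3    9.2  136.4  107.     9.2 -118.5] 0.0
[ -16.8    3.2  144.2  108.4   12.1 -123.8] 0.0
```

```bash
sed -i 's/precision=1/precision=3/' c.py; python3 c.py | head -3
```

```text
shift [ 0.094 -0.122 -0.232] turn [-0.009  0.078 -0.012]
[ 0.277  0.01  -0.355] [604.122 -44.328  78.696]
[-10.351  -3.709 131.725  51.777  12.533 -60.377]
```

Emit:
send_rows([
  [[-0.004, 0.039, -0.006, 0.047, -0.061, -0.116, 0.1], [-0.005, 0.039, -0.006, 0.047, -0.061, -0.116, 0.1], [0, 0, 0, 0, 0, 0, 0.1], [0, 0, 0, 0, 0, 0, 0.1], [0, 0, 0, 0, 0, 0, 0.1]],
])

```text
time_s: 3.95
ee_pos: [548.0, -46.4, 149.5]
ee_rot: [142.0, -0.0, 92.0]
force: [0.3, 0.2, 0.5]
gripper_width: 41.1
gripper_force: 0.0
```

```bash
sed -i 's/f-90\*z,R);/f,R);/' c.py;  python3 c.py | head -3
```

```text
shift [ 0.281  0.01  -0.354] turn [-0. -0.  0.]
[ 0.277  0.01  -0.355] [604.122 -44.328  78.696]
[-11.492   3.008 128.26   35.866  14.142 -45.707]
```

Emit:
send_rows([
  [[0, 0, 0, 0.04, 0.002, -0.05, 0.1], [0, 0, 0, 0.04, 0.002, -0.05, 0.1], [0, 0, 0, 0.04, 0.001, -0.05, 0.1], [0, 0, 0, 0.04, 0.001, -0.05, 0.1], [0, 0, 0, 0.04, 0.001, -0.05, 0.1], [0, 0, 0, 0.04, 0.001, -0.05, 0.1], [0, 0, 0, 0.041, 0.001, -0.054, 0.1], [0, 0, 0, 0, 0, 0, 0.1], [0, 0, 0, 0, 0, 0, 0.1]],
], grip_force=30)

```text
time_s: 4.85
ee_pos: [604.2, -44.8, 78.5]
ee_rot: [142.1, 0.0, 91.9]
force: [0.3, -0.4, 0.0]
gripper_width: 41.1
gripper_force: 0.0
```

Emit:
send_rows([
  [[0, 0, 0, 0, 0, 0, 1], [0, 0, 0, 0, 0, 0, 1], [0, 0, 0, 0, 0, 0, 1], [0, 0, 0, 0, 0, 0, 1], [0, 0, 0, 0, 0, 0, 1], [0, 0, 0, 0, 0, 0, 1]],
])

```text
time_s: 5.45
ee_pos: [604.6, -45.1, 77.8]
ee_rot: [142.1, 0.0, 91.9]
force: [-0.0, 0.3, 0.4]
gripper_width: 0.4
gripper_force: 0.0
```

Run:
```python
from h import *
for c in('top','side'):
    im,d=shot(c)
    px={'top':(240,160,130,70),'side':(250,170,130,80)}[c]
    x,y,w,h=px
    cv2.imwrite(f'pics/{c}2.png',cv2.resize(im[y:y+h,x:x+w,::-1],None,fx=5,fy=5,interpolation=cv2.INTER_CUBIC))
a=cv2.imread('pics/top2.png');b=cv2.imread('pics/side2.png')
cv2.imwrite('pics/both2.png',cv2.resize(np.vstack([a,b]),None,fx=.8,fy=.8))
D=np.load('top0.npy')
for c in('top','side'):
    D=np.load(c+'0.npy');h,w=D.shape;ys,xs=np.mgrid[:h,:w];P=at_depth(c,np.c_[xs.ravel(),ys.ravel()],D.ravel());
    m=(D.ravel()>0)&(abs(P[:,2]-85)<15)&(abs(P[:,0]-610)<35)&(abs(P[:,1]+24)<70)
    q=P[m];print(c)
    for k in range(-80,45,15):
        s=q[abs(q[:,1]-k)<7.5]
        if len(s):print(k,len(s),np.round(s[:,[0,2]].mean(0),1),np.round(s[:,0].min()),np.round(s[:,0].max()))
```

```text
top
-80 23 [614.5  86.4] 594.0 634.0
-65 23 [605.2  87.7] 593.0 632.0
-50 13 [596.3  88.9] 592.0 601.0
-35 12 [596.1  85.9] 592.0 600.0
-20 15 [595.4  86.3] 591.0 599.0
-5 12 [594.6  87.2] 591.0 599.0
10 12 [593.8  88.3] 590.0 598.0
25 38 [607.4  88.5] 588.0 629.0
side
-80 20 [613.   88.5] 597.0 631.0
-65 23 [608.7  88.2] 596.0 633.0
-50 12 [599.2  89. ] 595.0 604.0
-35 13 [598.3  88.1] 594.0 603.0
-20 12 [597.7  88.9] 594.0 602.0
-5 12 [597.3  88.3] 593.0 602.0
10 13 [597.3  88.6] 593.0 602.0
25 33 [610.2  88.6] 593.0 630.0
```

View pics/both2.png

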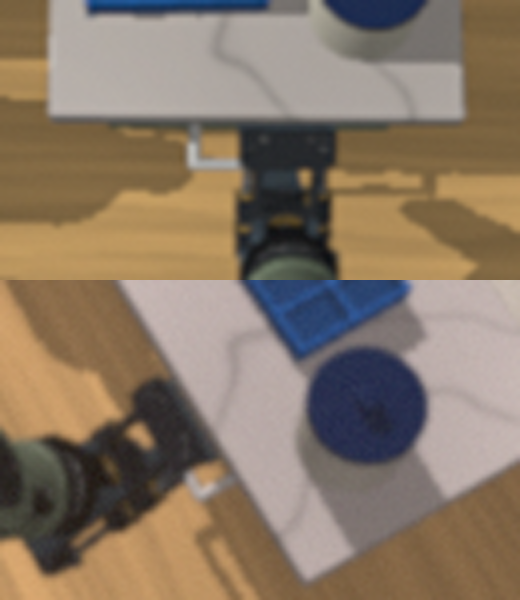

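Run:
```python
from h import *
print(env.state()['gripper_width'],env.state()['ee_pos'])
for c in('top','side'):
    im,D=shot(c);h,w=D.shape;ys,xs=np.mgrid[:h,:w];P=at_depth(c,np.c_[xs.ravel(),ys.ravel()],D.ravel());
    m=(D.ravel()>0)&(P[:,2]>40)&(P[:,2]<230)&(abs(P[:,0]-570)<47)&(abs(P[:,1]+40)<75)
    q=np.round(P[m]);print(c)
    for x0 in range(530,620,10):
        s=q[(abs(q[:,0]-x0)<5)]
        print(x0,[(k,int(np.median(s[abs(s[:,1]-k)<5][:,2])) if (abs(s[:,1]-k)<5).any() else None) for k in range(-110,35,10)])
```

```text
0.284126699063792 [604.59586968 -45.10552688  77.77122964]
top
530 [(-110, None), (-100, None), (-90, None), (-80, 182), (-70, 212), (-60, 207), (-50, 204), (-40, 208), (-30, 209), (-20, 188), (-10, 185), (0, None), (10, None), (20, None), (30, None)]
540 [(-110, None), (-100, None), (-90, None), (-80, 193), (-70, 217), (-60, 194), (-50, 195), (-40, 194), (-30, 197), (-20, 196), (-10, 190), (0, None), (10, None), (20, None), (30, None)]
550 [(-110, None), (-100, None), (-90, None), (-80, 192), (-70, 223), (-60, 188), (-50, 184), (-40, 187), (-30, 185), (-20, 197), (-10, 191), (0, None), (10, None), (20, None), (30, None)]
560 [(-110, None), (-100, None), (-90, None), (-80, 200), (-70, 229), (-60, 178), (-50, 176), (-40, 174), (-30, 176), (-20, 203), (-10, 204), (0, None), (10, None), (20, None), (30, None)]
570 [(-110, None), (-100, None), (-90, None), (-80, None), (-70, None), (-60, 137), (-50, 139), (-40, 137), (-30, 143), (-20, None), (-10, None), (0, None), (10, None), (20, None), (30, None)]
580 [(-110, None), (-100, None), (-90, None), (-80, None), (-70, None), (-60, 124), (-50
[... 1684 characters left out ...]
one), (-60, 102), (-50, 122), (-40, 134), (-30, 129), (-20, None), (-10, None), (0, None), (10, None), (20, None), (30, None)]
590 [(-110, None), (-100, None), (-90, None), (-80, 225), (-70, None), (-60, 111), (-50, None), (-40, None), (-30, None), (-20, None), (-10, 229), (0, None), (10, None), (20, None), (30, None)]
600 [(-110, None), (-100, None), (-90, None), (-80, 214), (-70, 93), (-60, 92), (-50, 216), (-40, 216), (-30, 218), (-20, 217), (-10, 212), (0, None), (10, None), (20, None), (30, None)]
610 [(-110, None), (-100, None), (-90, None), (-80, 86), (-70, 90), (-60, None), (-50, None), (-40, None), (-30, None), (-20, None), (-10, None), (0, None), (10, None), (20, None), (30, None)]
```

Emit:
send_rows([
  [[0, 0, 0, 0, 0, 0, 0.1], [0, 0, 0, 0, 0, 0, 0.1], [0, 0, 0, 0, 0, 0, 0.1], [0, 0, 0, 0, 0, 0, 0.1], [0, 0, 0, 0.015, 0, -0.02, 0.1], [0, 0, 0, 0.015, 0, -0.02, 0.1], [0, 0, 0, 0, 0, 0, 0.1]],
])

```text
time_s: 6.35
ee_pos: [610.6, -45.1, 69.3]
ee_rot: [142.2, -0.0, 91.9]
force: [-0.4, 0.7, -0.3]
gripper_width: 41.3
gripper_force: 0.0
```

Emit:
send_rows([
  [[0, 0, 0, 0, 0, 0, 0.7], [0, 0, 0, 0, 0, 0, 0.7], [0, 0, 0, 0, 0, 0, 1], [0, 0, 0, 0, 0, 0, 1], [0, 0, 0, 0, 0, 0, 1]],
])

```text
time_s: 6.85
ee_pos: [610.6, -45.1, 69.9]
ee_rot: [142.1, 0.0, 91.9]
force: [0.1, -0.5, 0.4]
gripper_width: 3.7
gripper_force: 0.0
```

Emit:
send_rows([
  [[0, 0, 0, 0, 0, 0, 1], [0, 0, 0, 0, 0, 0, 1], [0, 0, 0, 0, 0, 0, 1]],
])

```text
time_s: 7.15
ee_pos: [610.6, -45.1, 69.8]
ee_rot: [142.1, 0.0, 91.9]
force: [0.4, -1.0, -0.2]
gripper_width: 0.4
gripper_force: 0.0
```

Run:
```python
from h import *
im,d=shot('side');a=im[170:250,250:350,::-1]
im,d=shot('top');b=im[165:245,255:355,::-1]
cv2.imwrite('pics/both3.png',cv2.resize(np.hstack([a,b]),None,fx=4,fy=4,interpolation=cv2.INTER_CUBIC))
```

```text
(no output)
```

View pics/both3.png

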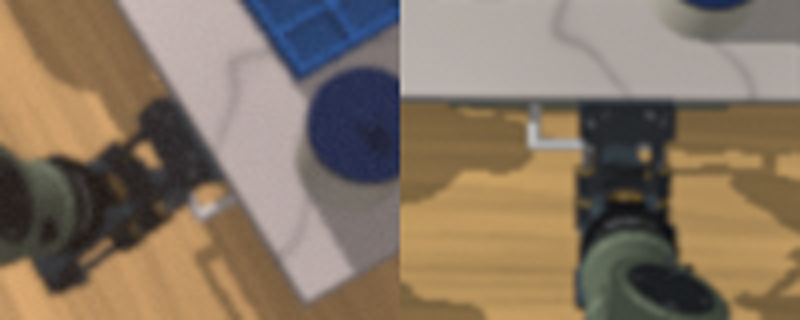

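Emit:
send_rows([
  [[0, 0, 0, -0.02, -0.001, 0, 1], [0, 0, 0, -0.02, -0.001, 0, 1], [0, 0, 0, -0.02, -0.001, 0, 1], [0, 0, 0, -0.02, -0.001, 0, 1], [0, 0, 0, -0.02, -0.001, 0, 1]],
])

```text
time_s: 7.75
ee_pos: [590.1, -46.2, 69.8]
ee_rot: [142.1, 0.0, 91.9]
force: [-0.1, -0.4, -0.0]
gripper_width: 0.5
gripper_force: 0.0
```

```bash
cat > bar.py <<'E'
from h import *
for c in('top','side'):
    im,D=shot(c);h,w=D.shape;ys,xs=np.mgrid[:h,:w];P=at_depth(c,np.c_[xs.ravel(),ys.ravel()],D.ravel());
    m=(D.ravel()>0)&(abs(P[:,2]-87)<10)&(P[:,0]>380)&(P[:,0]<630)&(abs(P[:,1]+24)<80)&(im.reshape(-1,3).min(1)>110)
    q=P[m];print(c)
    for k in range(-80,45,10):
        s=q[abs(q[:,1]-k)<5]
        if len(s):print(k,len(s),np.round(s.mean(0)),np.round(s[:,0].min()),np.round(s[:,0].max()))
E
python3 bar.py
```

```text
top
-70 3 [625. -74.  90.] 622.0 629.0
-10 6 [595.  -8.  88.] 591.0 599.0
0 9 [594.   1.  88.] 591.0 598.0
10 9 [594.  11.  87.] 590.0 598.0
20 14 [599.  22.  87.] 590.0 615.0
30 14 [607.  27.  89.] 594.0 622.0
side
-80 11 [608. -77.  89.] 596.0 627.0
-70 17 [607. -71.  90.] 596.0 623.0
-60 5 [598. -61.  90.] 595.0 603.0
20 3 [619.  24.  89.] 615.0 623.0
30 5 [610.  28.  89.] 605.0 614.0
```

Emit:
send_rows([
  [[0, 0, 0, -0.1, 0, 0, 1], [0, 0, 0, -0.1, 0, 0, 1], [0, 0, 0, -0.1, 0, 0.05, 1], [0, 0, 0, 0, 0, 0.1, 1], [0, 0, 0, 0, 0, 0.1, 1], [0, 0, 0, 0, 0, 0, 1], [0, 0, 0, 0, 0, 0, 1]],
])

```text
time_s: 8.55
ee_pos: [531.7, -43.2, 99.5]
ee_rot: [141.9, -0.4, 92.2]
force: [-0.1, 0.1, -0.7]
gripper_width: 0.7
gripper_force: 0.0
```

```bash
cat > tip.py <<'E'
from h import *
s=env.state();R=Rn.from_euler('xyz',s['ee_rot'],degrees=True).as_matrix();print(s['ee_pos'],s['ee_rot'],s['gripper_width'],s['force'])
A=[]
for c in('side','top'):
    im,D=shot(c);h,w=D.shape;ys,xs=np.mgrid[:h,:w];P=at_depth(c,np.c_[xs.ravel(),ys.ravel()],D.ravel())
    q=(P-s['ee_pos'])@R
    m=(D.ravel()>0)&(abs(q[:,0])<28)&(q[:,2]>-100)&(q[:,2]<60)&(abs(q[:,1])<70)&(P[:,2]>20)
    print(c)
    for k in range(-100,60,10):
        t=q[m&(abs(q[:,2]-k)<5)]
        if len(t):print(k,len(t),'x',np.round(t[:,0].min()),np.round(t[:,0].max()),'y',np.round(t[:,1].min()),np.round(np.median(t[:,1])),np.round(t[:,1].max()))
    g=m.reshape(h,w);r,cc=np.nonzero(g);r0,c0=int(np.mean(r))-40,int(np.mean(cc))-50
    A.append(im[r0:r0+80,c0:c0+100,::-1])
cv2.imwrite('pics/tip.png',cv2.resize(np.hstack(A),None,fx=4,fy=4,interpolation=cv2.INTER_CUBIC))
E
python3 tip.py
```

```text
[531.66948189 -43.22074234  99.47196484] [141.94727766  -0.35053144  92.21293193] 0.6505939315771063 [-0.13226808  0.08375646 -0.65346834]
side
-100 1 x 17.0 17.0 y 22.0 22.0 22.0
-80 8 x -13.0 17.0 y 12.0 13.0 15.0
-70 5 x -10.0 16.0 y 12.0 13.0 15.0
-60 1 x -17.0 -17.0 y -3.0 -3.0 -3.0
-50 3 x -17.0 -16.0 y -6.0 6.0 13.0
-40 6 x -17.0 -12.0 y -9.0 7.0 12.0
-30 3 x -17.0 -15.0 y -5.0 -2.0 1.0
50 43 x -26.0 26.0 y 40.0 46.0 51.0
top
-90 1 x -6.0 -6.0 y 15.0 15.0 15.0
-80 10 x -17.0 12.0 y 9.0 12.0 14.0
-70 11 x -14.0 12.0 y 9.0 11.0 12.0
-60 5 x -14.0 8.0 y 7.0 9.0 9.0
40 6 x -23.0 24.0 y 42.0 43.0 46.0
50 45 x -28.0 28.0 y 38.0 43.0 48.0
```

View pics/tip.png

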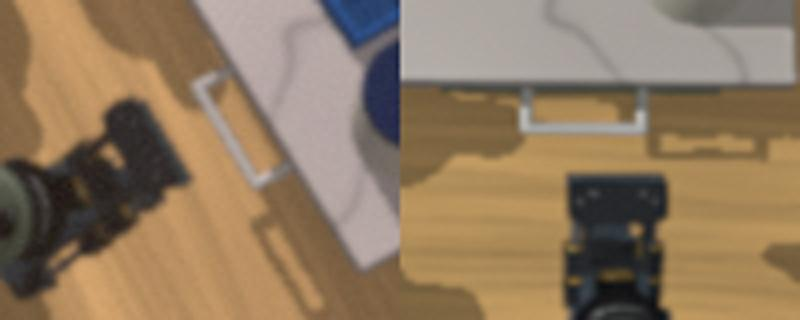

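Emit:
send_rows([
  [[0, 0, 0, 0.1, 0, -0.12, 1], [0, 0, 0, 0.1, 0, 0, 1], [0, 0, 0, 0.02, 0, 0, 1], [0, 0, 0, 0.02, 0, 0, 1], [0, 0, 0, 0, 0, 0, 1], [0, 0, 0, 0, 0, 0, 1]],
])

```text
time_s: 9.25
ee_pos: [568.6, -41.7, 88.6]
ee_rot: [141.9, -0.5, 92.4]
force: [-0.3, 0.1, -0.5]
gripper_width: 0.4
gripper_force: 0.0
```

Emit:
send_rows([
  [[0, 0, 0, 0.015, 0, 0, 1], [0, 0, 0, 0.015, 0, 0, 1], [0, 0, 0, 0, 0, 0, 1]],
])

```text
time_s: 9.55
ee_pos: [575.7, -41.8, 89.1]
ee_rot: [141.9, -0.5, 92.4]
force: [-0.2, -1.3, 0.3]
gripper_width: 0.8
gripper_force: 0.0
```

Emit:
send_rows([
  [[0, 0, 0, 0, 0, -0.04, 1], [0, 0, 0, 0, 0, -0.04, 1], [0, 0, 0, 0, 0, 0, 1]],
])

```text
time_s: 9.85
ee_pos: [574.5, -41.8, 71.8]
ee_rot: [142.0, -0.6, 92.3]
force: [-0.4, 0.1, -0.4]
gripper_width: 0.3
gripper_force: 0.0
```

Emit:
send_rows([
  [[0, 0, 0, 0.025, 0, 0, 1], [0, 0, 0, 0.025, 0, 0, 1], [0, 0, 0, 0, 0, 0, 1]],
])

```text
time_s: 10.15
ee_pos: [586.6, -41.8, 73.6]
ee_rot: [141.8, -0.5, 92.4]
force: [-1.0, 0.4, 0.1]
gripper_width: 0.4
gripper_force: 0.0
```

Emit:
send_rows([
  [[0, 0, 0, 0.02, 0, 0, 1], [0, 0, 0, 0.02, 0, 0, 1], [0, 0, 0, 0, 0, 0, 1]],
])

```text
time_s: 10.45
ee_pos: [594.0, -41.8, 73.1]
ee_rot: [141.9, -0.5, 92.4]
force: [0.4, -0.4, -0.5]
gripper_width: 0.8
gripper_force: 0.0
```

Emit:
send_rows([
  [[0, 0, 0, 0.02, 0, 0, 1], [0, 0, 0, 0.02, 0, 0, 1], [0, 0, 0, 0, 0, 0, 1]],
])

```text
time_s: 10.75
ee_pos: [601.9, -41.8, 73.0]
ee_rot: [141.9, -0.5, 92.4]
force: [0.3, -0.3, 0.4]
gripper_width: 0.3
gripper_force: 0.0
```

```bash
python3 tip.py; python3 bar.py
```

```text
[601.92415386 -41.81798988  72.9731859 ] [141.87889128  -0.53618496  92.37119256] 0.3088895319207229 [ 0.2902979  -0.32456984  0.430944  ]
side
-100 1 x 13.0 13.0 y 24.0 24.0 24.0
-80 5 x -14.0 14.0 y 13.0 14.0 16.0
-70 5 x -10.0 14.0 y 12.0 13.0 15.0
-60 12 x -27.0 17.0 y 12.0 67.0 70.0
-50 12 x -23.0 23.0 y 11.0 62.0 65.0
-40 5 x -17.0 -15.0 y -4.0 6.0 10.0
-30 3 x -17.0 -16.0 y -7.0 -2.0 3.0
-20 7 x -26.0 -11.0 y 5.0 7.0 11.0
-10 11 x -28.0 -9.0 y 1.0 9.0 12.0
0 1 x -27.0 -27.0 y 17.0 17.0 17.0
top
-80 8 x -15.0 9.0 y 10.0 11.0 12.0
-70 10 x -15.0 12.0 y 9.0 10.0 12.0
-60 25 x -27.0 26.0 y 9.0 64.0 70.0
-50 11 x -17.0 19.0 y 7.0 9.0 63.0
-40 2 x -13.0 -10.0 y 6.0 7.0 7.0
top
-10 4 [595.  -7.  87.] 591.0 598.0
0 9 [594.   1.  87.] 591.0 598.0
10 9 [594.  11.  87.] 591.0 598.0
20 14 [599.  22.  87.] 589.0 615.0
30 14 [607.  27.  89.] 593.0 620.0
side
-80 12 [610. -77.  89.] 596.0 627.0
-70 16 [606. -71.  89.] 597.0 620.0
-60 9 [599. -60.  89.] 595.0 604.0
-50 2 [598. -54.  91.] 597.0 599.0
```

Run:
```python
from h import *
print(env.grasp_offset)
s=env.state();R=Rn.from_euler('xyz',s['ee_rot'],degrees=True).as_matrix()
for c in('side','top'):
    im,D=shot(c);h,w=D.shape;ys,xs=np.mgrid[:h,:w];P=at_depth(c,np.c_[xs.ravel(),ys.ravel()],D.ravel())
    q=(P-s['ee_pos'])@R
    m=(D.ravel()>0)&(abs(q[:,0])<60)&(q[:,2]>-220)&(q[:,2]<-40)&(q[:,1]>15)&(P[:,2]>178)&(im.reshape(-1,3).max(1)<100)
    for k in range(20,110,10):
        t=q[m&(abs(q[:,1]-k)<5)]
        if len(t):print(c,k,len(t),'x',np.round([t[:,0].min(),t[:,0].max()]),'z',np.round(np.percentile(t[:,2],[0,50,95,100])))
```

```text
18.8
side 20 142 x [-38.  35.] z [-220. -148. -124. -115.]
side 30 94 x [-36.  27.] z [-220. -149. -117. -114.]
side 40 41 x [-32.  25.] z [-220. -152. -122. -119.]
side 50 17 x [-31.  21.] z [-154. -148. -121. -120.]
side 60 36 x [-35.  36.] z [-152. -149. -146. -143.]
side 70 73 x [-37.  37.] z [-155. -150. -145. -143.]
side 80 88 x [-38.  37.] z [-156. -149. -115. -112.]
side 90 84 x [-37.  36.] z [-154. -146. -131. -128.]
top 20 142 x [-36.  34.] z [-219. -145. -121. -116.]
top 30 82 x [-33.  31.] z [-220. -214. -126. -118.]
top 40 33 x [-33.  28.] z [-219. -150. -122. -120.]
top 50 14 x [-32.  28.] z [-155. -151. -125. -124.]
top 60 54 x [-32.  32.] z [-156. -150. -147. -146.]
top 70 69 x [-35.  36.] z [-155. -150. -147. -145.]
top 80 98 x [-36.  36.] z [-155. -150. -114. -111.]
top 90 55 x [-34.  36.] z [-156. -146. -140. -139.]
```

The depth data shows the gripper body and fingertips about 30 mm behind where the reported TCP puts them. That explains the fingers closing on air. I'll back off, open, and approach 30 mm deeper along the tool axis.

Emit:
send_rows([
  [[0, 0, 0, -0.06, -0.002, 0.08, 0.1], [0, 0, 0, -0.06, -0.003, 0.08, 0.1], [0, 0, 0, 0, 0, 0, 0.1], [0, 0, 0, 0, 0, 0, 0.1], [0, 0, 0, 0, 0, 0, 0.1]],
])

```text
time_s: 11.55
ee_pos: [583.3, -41.8, 97.2]
ee_rot: [141.9, -0.7, 92.4]
force: [0.5, -0.2, -0.1]
gripper_width: 37.4
gripper_force: 0.0
```

```bash
cat > c2.py <<'E'
from ik import *
np.set_printoptions(precision=3,suppress=True)
R=Rt(38,2);z=R.as_matrix()[:,2];f=np.array([597.5,-44.5,85])+38*z
go(f,R);print(f,env.state()['force'])
q=env.state()['qpos']
for x in(f-60*z,f-30*z,f,f+[-75,-2.6,0],f+[-150,-5.2,0]): q,e=ik(x,R,q);print(np.round(q,1),round(e,2))
E
python3 c2.py
```

```text
shift [ 0.188 -0.01  -0.211] turn [-0.008  0.001 -0.005]
[620.881 -43.684  55.056] [ 0.525 -0.242 -0.117]
[-10.2  10.6 128.5  65.1   8.2 -74.5] 0.0
[ -9.6  14.5 128.1  90.7   7.1 -99.9] 0.0
[  -9.1   18.3  127.5  116.1    7.6 -125.1] 0.0
[ -11.6   13.5  136.4  129.9   10.9 -141.2] 0.0
[ -15.6    8.3  144.7  131.6   14.4 -146.6] 0.01
```

```bash
sed -i 's/Rt(38,2)/Rt(35,2)/' c2.py; python3 c2.py
```

```text
shift [ 0.18  -0.01  -0.217] turn [-0.009  0.034 -0.004]
[619.283 -43.739  53.872] [ 0.525 -0.242 -0.117]
[ -9.7  10.7 125.7  36.5  11.2 -45.5] 0.0
[ -9.2  14.4 125.6  49.6   8.4 -58.5] 0.0
[ -8.7  18.2 125.2  71.1   6.5 -79.8] 0.0
[ -11.    13.1  134.   100.7    7.6 -111.5] 0.0
[ -14.7    7.7  142.3  112.1   10.2 -126.2] 0.0
```

Emit:
send_rows([
  [[-0.009, 0.034, -0.004, 0.02, -0.002, -0.027, 0.1], [0, 0, 0, 0.032, -0.002, -0.038, 0.1], [0, 0, 0, 0.032, -0.002, -0.038, 0.1], [0, 0, 0, 0.032, -0.002, -0.038, 0.1], [0, 0, 0, 0.032, -0.002, -0.038, 0.1], [0, 0, 0, 0.032, 0, -0.038, 0.1], [0, 0, 0, 0, 0, 0, 0.1], [0, 0, 0, 0, 0, 0, 0.1]],
])

```text
time_s: 12.35
ee_pos: [616.4, -41.3, 56.6]
ee_rot: [143.2, -0.7, 92.5]
force: [-0.2, -0.7, -0.7]
gripper_width: 40.7
gripper_force: 0.0
```

Emit:
send_rows([
  [[0, 0, 0, 0, 0, 0, 1], [0, 0, 0, 0, 0, 0, 1], [0, 0, 0, 0, 0, 0, 1], [0, 0, 0, 0, 0, 0, 1], [0, 0, 0, 0, 0, 0, 1]],
])

```text
time_s: 12.85
ee_pos: [617.6, -41.4, 58.7]
ee_rot: [142.9, -0.7, 92.5]
force: [0.3, 1.0, 4.8]
gripper_width: 9.2
gripper_force: 30.0
```

Emit:
send_rows([
  [[0, 0, 0, -0.05, -0.002, 0, 1], [0, 0, 0, -0.07, -0.002, 0, 1], [0, 0, 0, -0.07, -0.002, 0, 1], [0, 0, 0, -0.07, -0.003, 0, 1], [0, 0, 0, -0.07, -0.002, 0, 1], [0, 0, 0, -0.07, -0.003, 0, 1], [0, 0, 0, -0.07, -0.002, 0, 1], [0, 0, 0, -0.07, -0.003, 0, 1], [0, 0, 0, -0.07, -0.002, 0, 1], [0, 0, 0, 0, 0, 0, 1]],
])

```text
time_s: 13.85
ee_pos: [494.1, -45.4, 58.6]
ee_rot: [142.9, -0.7, 92.5]
force: [-3.4, 2.0, 8.8]
gripper_width: 8.9
gripper_force: 30.0
```

Emit:
send_rows([
  [[0, 0, 0, -0.04, -0.001, 0, 1], [0, 0, 0, -0.04, -0.002, 0, 1], [0, 0, 0, -0.03, -0.001, 0, 1], [0, 0, 0, -0.02, -0.001, 0, 1], [0, 0, 0, -0.01, 0, 0, 1], [0, 0, 0, 0, 0, 0, 1], [0, 0, 0, 0, 0, 0, 1]],
])

```text
time_s: 14.55
ee_pos: [469.7, -46.1, 58.8]
ee_rot: [142.8, -0.7, 92.6]
force: [17.5, 3.5, -8.9]
gripper_width: 8.9
gripper_force: 30.0
```

Emit:
send_rows([
  [[0, 0, 0, 0, 0, 0, 0.1], [0, 0, 0, 0, 0, 0, 0.1], [0, 0, 0, 0, 0, 0, 0.1], [0, 0, 0, 0, 0, 0, 0.1], [0, 0, 0, -0.035, 0, 0.046, 0.1], [0, 0, 0, -0.035, 0, 0.046, 0.1], [0, 0, 0, -0.07, 0, 0.092, 0.1], [0, 0, 0, -0.07, 0, 0.092, 0.1], [0, 0, 0, -0.07, 0, 0.092, 0.1], [0, 0, 0, 0, 0, 0.15, 0.1], [0, 0, 0, 0, 0, 0.2, 0.1], [0, 0, 0, 0, 0, 0.2, 0.1]],
])

```text
time_s: 15.75
ee_pos: [426.3, -40.8, 207.6]
ee_rot: [142.7, -1.4, 93.1]
force: [2.5, 1.2, 0.2]
gripper_width: 41.1
gripper_force: 0.0
```

```bash
cat > v.py <<'E'
from h import *
s=env.state();print(s['ee_pos'],s['ee_rot'],s['qpos'],s['force'])
for c in('top','side'):
    im,D=shot(c,c+'4.png');np.save(c+'4.npy',D);h,w=D.shape;ys,xs=np.mgrid[:h,:w];P=at_depth(c,np.c_[xs.ravel(),ys.ravel()],D.ravel());
    hs=cv2.cvtColor(im,cv2.COLOR_RGB2HSV).reshape(-1,3).astype(int)
    g=(abs(hs[:,0]-42)<18)&(hs[:,1]>90)&(hs[:,2]>60)&(D.ravel()>0)&(abs(P[:,0]-550)<90)&(abs(P[:,1]+24)<130)&(P[:,2]>60)
    n,l,st,ce=cv2.connectedComponentsWithStats(g.reshape(h,w).astype('uint8'))
    for k in range(1,n):
        if st[k,4]>10:
            q=P[(l==k).ravel()];print(c,st[k],np.round(ce[k]),q.mean(0).round(1),q.min(0).round(),q.max(0).round())
    for nme in('infuser_a_top','spice_tube','drawer_handle'):
        for o in optics.place_of(c,nme)[:3]: print(c,nme,round(o['conf'],2),np.round(o['at']),at_z(c,o['at'],{'i':132,'s':22,'d':85}[nme[0]]).round(1))
E
python3 v.py; python3 bar.py
```

```text
[426.28289378 -40.8240972  207.58339432] [142.66707143  -1.3905243   93.12916791] [-19.33153325 -14.01211768 131.8038044   29.26266795  30.6949793
 -43.16239599] [2.49355601 1.1739254  0.2368326 ]
top [278 211   9   9  61] [282. 215.] [537.8  43.7 123. ] [526.  30.  62.] [558.  58. 137.]
top [319 211  10   9  66] [324. 215.] [543.3 -95.8 119.5] [ 532. -116.   63.] [565. -81. 136.]
top infuser_a_top 0.48 [280. 213.] [[542.2  49.9 132. ]]
top infuser_a_top 0.45 [302. 217.] [[531.6 -22.6 132. ]]
top spice_tube 0.64 [302. 217.] [[551.9 -27.3  22. ]]
top drawer_handle 0.71 [301. 247.] [[437.5 -24.7  85. ]]
side [265 195   8  10  65] [268. 199.] [539.9  41.  122.6] [528.  29.  60.] [555.  78. 135.]
side [284 229   9  10  63] [289. 234.] [542.6 -96.9 123.2] [ 532. -109.   62.] [562. -70. 136.]
side infuser_a_top 0.64 [267. 199.] [[534.5  42.6 132. ]]
side spice_tube 0.4 [278. 222.] [[547.3 -19.9  22. ]]
side drawer_handle 0.67 [256. 231.] [[454.1 -28.6  85. ]]
side drawer_handle 0.28 [267. 196.] [[544.9  64.   85. ]]
top
-80 23 [480. -79.  89.] 462.0 499.0
-70 11 [479. -74.  89.] 462.0 495.0
-10 6 [446.  -9.  87.] 443.0 450.0
0 9 [445.  -1.  89.] 442.0 449.0
10 9 [445.   9.  87.] 442.0 449.0
20 40 [469.  21.  88.] 441.0 496.0
30 2 [450.  26.  84.] 448.0 452.0
side
-80 40 [473. -80.  88.] 448.0 499.0
-70 15 [460. -72.  88.] 447.0 497.0
-60 7 [452. -61.  89.] 447.0 456.0
-50 10 [451. -50.  89.] 446.0 455.0
-40 8 [450. -41.  89.] 445.0 455.0
-30 8 [450. -31.  87.] 446.0 454.0
-20 9 [450. -21.  88.] 445.0 454.0
-10 2 [452. -10.  90.] 451.0 453.0
0 3 [453.   0.  86.] 451.0 453.0
10 3 [452.  11.  88.] 450.0 453.0
20 36 [472.  20.  88.] 451.0 496.0
30 4 [474.  26.  86.] 457.0 488.0
```

View pics/top4.png

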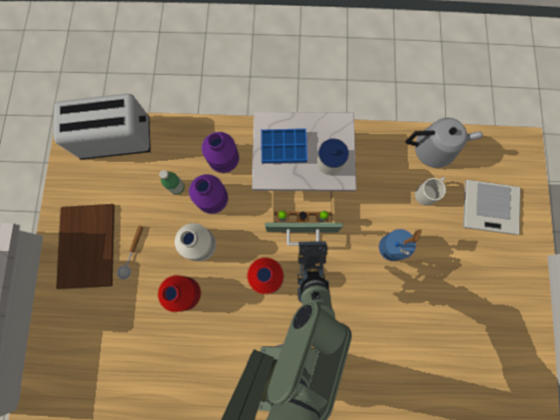

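Drawer out: the bar moved about 149 mm and the grip felt the stop. Top picture: green caps at (282,215) and (324,215), spice tube between them at (302,217). I'll point the tool down and touch the table once with shut fingers to measure the tip offset exactly.

```bash
cat > d.py <<'E'
from ik import *
np.set_printoptions(precision=3,suppress=True)
q0=env.state()['qpos']
for psi,q6 in((92,90),(-88,-90)):
  R=Rt(0,psi)
  for x in([400,-130,160],[400,-130,30],[539.5,43.3,150],[544.3,-96.3,150]):
    q,e=ik(np.array(x),R,[-10,0,110,0,60,q6]);print(psi,np.round(q,1),round(e,2))
  go([400,-130,160],R)
  R=Rt(0,psi);
  q,e=ik(np.array([439.5,337,250]),R,[37,0,110,0,60,q6]);print('carafe',np.round(q,1),round(e,2))
E
python3 d.py
```

```text
92 [-22.4   2.7 146.   99.    2.8 146.6] 29.97
92 [-22.4  15.7 144.7  99.    2.8 146.6] 19.4
92 [  1.5  10.7 136.3 122.9   2.8 146.6] 34.58
92 [-13.3  11.3 135.  108.1   2.8 146.6] 34.07
shift [-0.139 -0.447 -0.235] turn [-0.351  0.298  0.953]
carafe [ 36.3  14.5  85.7  -0.   79.8 -55.7] 0.0
-88 [-19.6   5.4 110.4  -0.   64.2  68.4] 0.0
-88 [-19.6  14.6 121.5  -0.   43.9  68.4] 0.0
-88 [ 3.4 16.7 97.2  0.  66.1 91.4] 0.0
-88 [-11.2  17.7  95.7   0.   66.6  76.8] 0.0
shift [-0.139 -0.447 -0.235] turn [ 0.299  0.352 -0.969]
carafe [  47.6    3.8  132.5  -77.1   14.8 -146.6] 37.75
```

Emit:
send_rows([
  [[-0.029, 0.025, 0.079, -0.012, -0.037, 0, 1], [-0.029, 0.025, 0.079, -0.012, -0.037, 0, 1], [-0.029, 0.025, 0.079, -0.012, -0.037, 0, 1], [-0.029, 0.025, 0.079, -0.012, -0.037, -0.02, 1], [-0.029, 0.025, 0.079, -0.012, -0.037, -0.02, 1], [-0.029, 0.025, 0.079, -0.012, -0.037, -0.03, 1], [-0.029, 0.025, 0.079, -0.012, -0.037, -0.03, 1], [-0.029, 0.025, 0.079, -0.012, -0.037, -0.03, 1], [-0.029, 0.025, 0.079, -0.012, -0.037, -0.03, 1], [-0.029, 0.025, 0.079, -0.012, -0.037, -0.03, 1], [-0.029, 0.025, 0.079, -0.012, -0.037, -0.03, 1], [-0.029, 0.025, 0.079, -0.012, -0.037, 0, 1]],
])

```text
time_s: 17.45
ee_pos: [399.1, -129.8, 163.0]
ee_rot: [179.9, -0.3, -178.2]
force: [0.2, 0.9, -0.0]
gripper_width: 0.6
gripper_force: 0.0
```

Emit:
send_rows([
  [[0, 0, 0, 0, 0, 0, 1], [0, 0, 0, 0, 0, 0, 1]],
])

```text
time_s: 17.65
ee_pos: [399.5, -129.1, 163.8]
ee_rot: [179.7, -0.1, -178.6]
force: [0.4, -0.0, 0.4]
gripper_width: 0.6
gripper_force: 0.0
```

```bash
python3 -c "
from h import *
print(env.state()['qpos'],env.state()['force']);go([400,-130,30],Rt(0,92))"
```

```text
[ -19.64532019    5.28890733  109.96477475    0.21542327   64.94385486
 -111.1155728 ] [ 0.44572299 -0.02146553  0.37514168]
shift [ 0.002 -0.005 -0.669] turn [-0.003 -0.001  0.007]
```

Emit:
send_rows([
  [[0, 0, 0, 0, 0, -0.24, 1], [0, 0, 0, 0, 0, -0.24, 1], [0, 0, 0, 0, 0, -0.24, 1], [0, 0, 0, 0, 0, -0.1, 1], [0, 0, 0, 0, 0, -0.04, 1], [0, 0, 0, 0, 0, -0.02, 1], [0, 0, 0, 0, 0, 0, 1]],
])

```text
time_s: 18.35
ee_pos: [400.2, -130.0, -10.9]
ee_rot: [179.9, 0.0, -178.6]
force: [0.7, 0.9, 0.8]
gripper_width: 0.3
gripper_force: 0.0
```

Emit:
send_rows([
  [[0, 0, 0, 0, 0, -0.015, 1], [0, 0, 0, 0, 0, -0.015, 1], [0, 0, 0, 0, 0, 0, 1]],
])

```text
time_s: 18.65
ee_pos: [399.8, -129.7, -17.3]
ee_rot: [179.9, -0.0, -178.5]
force: [0.9, -0.2, -0.3]
gripper_width: 0.4
gripper_force: 0.0
```

Emit:
send_rows([
  [[0, 0, 0, 0, 0, -0.01, 1], [0, 0, 0, 0, 0, -0.01, 1], [0, 0, 0, 0, 0, 0, 1]],
])

```text
time_s: 18.95
ee_pos: [399.5, -129.5, -21.7]
ee_rot: [179.8, -0.1, -178.5]
force: [-0.6, -0.3, 1.1]
gripper_width: 0.4
gripper_force: 0.0
```

Emit:
send_rows([
  [[0, 0, 0, 0, 0, -0.01, 1], [0, 0, 0, 0, 0, -0.01, 1], [0, 0, 0, 0, 0, 0, 1]],
])

```text
time_s: 19.25
ee_pos: [399.4, -129.5, -25.8]
ee_rot: [179.8, -0.1, -178.5]
force: [-0.9, 0.7, 0.5]
gripper_width: 0.5
gripper_force: 0.0
```

Emit:
send_rows([
  [[0, 0, 0, 0, 0, -0.01, 1], [0, 0, 0, 0, 0, -0.01, 1], [0, 0, 0, 0, 0, 0, 1]],
])

```text
time_s: 19.55
ee_pos: [399.7, -129.7, -29.1]
ee_rot: [179.8, -0.1, -178.5]
force: [-1.5, 0.6, 6.0]
gripper_width: 0.5
gripper_force: 3.1
```

Emit:
send_rows([
  [[0, 0, 0, 0, 0, 0.2, -0.3], [0, 0, 0, 0, 0, 0.24, -0.3], [0, 0, 0, 0, 0, 0.24, -0.3], [0, 0, 0.002, 0.05, 0.06, 0.24, -0.3], [0, 0, 0.002, 0.09, 0.12, 0.05, -0.3], [0, 0, 0.001, 0.11, 0.14, 0, -0.3], [0, 0, 0, 0.11, 0.14, 0, -0.3], [0, 0, 0, 0.11, 0.14, 0, -0.3], [0, 0, 0, 0.11, 0.14, 0, -0.3], [0, 0, 0, 0.11, 0.12, 0, -0.3], [0, 0, 0, 0, 0, 0, -0.3], [0, 0, 0, 0, 0, 0, -0.3]],
], grip_force=15)

```text
time_s: 20.75
ee_pos: [537.1, 42.5, 163.3]
ee_rot: [179.9, -0.2, -178.0]
force: [0.5, 0.1, 0.6]
gripper_width: 59.3
gripper_force: 0.0
```

```bash
python3 -c "
from h import *
s=env.state();print(s['ee_pos'],s['qpos']);go([539.5,43.3,73],Rt(0,92))"
```

```text
[537.0618038   42.45730146 163.34049069] [  3.20321774  16.00000525  96.1822691    0.14917555  67.99820661
 -88.8650697 ]
shift [ 0.012  0.004 -0.452] turn [-0.001 -0.002 -0.   ]
```

Emit:
send_rows([
  [[0, 0, 0, 0.012, 0.004, -0.1, -0.3], [0, 0, 0, 0, 0, -0.12, -0.3], [0, 0, 0, 0, 0, -0.12, -0.3], [0, 0, 0, 0, 0, -0.08, -0.3], [0, 0, 0, 0, 0, -0.03, -0.3], [0, 0, 0, 0, 0, 0, -0.3], [0, 0, 0, 0, 0, 0, -0.3]],
])

```text
time_s: 21.45
ee_pos: [540.3, 42.6, 74.9]
ee_rot: [179.8, -0.0, -178.1]
force: [0.2, 0.2, -0.2]
gripper_width: 59.1
gripper_force: 0.0
```

Emit:
send_rows([
  [[0, 0, 0, 0, 0, 0, 0.1], [0, 0, 0, 0, 0, 0, 0.3], [0, 0, 0, 0, 0, 0, 0.5], [0, 0, 0, 0, 0, 0, 0.8], [0, 0, 0, 0, 0, 0, 1], [0, 0, 0, 0, 0, 0, 1]],
])

```text
time_s: 22.05
ee_pos: [540.1, 43.1, 74.2]
ee_rot: [179.8, -0.1, -178.1]
force: [-0.5, -0.6, 1.6]
gripper_width: 27.1
gripper_force: 15.0
```

Emit:
send_rows([
  [[0, 0, 0, 0, 0, 0.05, 1], [0, 0, 0, 0, 0, 0.12, 1], [0, 0, 0, 0, 0, 0.2, 1], [0, 0, 0, 0, 0, 0.22, 1], [0, 0, 0, 0, 0, 0.22, 1], [0, 0, 0, -0.02, 0.06, 0.2, 1], [0, 0, 0, -0.05, 0.15, 0, 1], [0, 0, 0, -0.06, 0.18, 0, 1], [0, 0, 0, -0.07, 0.2, 0, 1], [0, 0, 0, -0.07, 0.2, 0, 1], [0, 0, 0, -0.07, 0.2, 0, 1], [0, 0, 0, -0.06, 0.18, 0, 1]],
])

```text
time_s: 23.25
ee_pos: [458.8, 278.6, 276.6]
ee_rot: [179.8, -0.1, -178.0]
force: [0.1, -0.3, -0.4]
gripper_width: 27.4
gripper_force: 15.0
```

Emit:
send_rows([
  [[0, 0, 0, -0.05, 0.16, 0, 1], [0, 0, 0, -0.05, 0.14, 0, 1], [0, 0, 0, 0, 0, 0, 1], [0, 0, 0, 0, 0, 0, 1]],
])

```text
time_s: 23.65
ee_pos: [439.6, 337.1, 276.2]
ee_rot: [179.9, -0.1, -178.0]
force: [0.2, -0.1, -0.4]
gripper_width: 27.2
gripper_force: 15.0
```

```bash
cat > w.py <<'E'
from h import *
s=env.state();print(s['ee_pos'],s['ee_rot'],s['gripper_width'],s['force']);go([439.5,337,162],Rt(0,92))
for c in('top','side'):
    im,D=shot(c,c+'5.png');h,w=D.shape;ys,xs=np.mgrid[:h,:w];P=at_depth(c,np.c_[xs.ravel(),ys.ravel()],D.ravel())
    m=(D.ravel()>0)&(P[:,2]>178)&(P[:,2]<200)&(abs(P[:,0]-440)<40)&(abs(P[:,1]-337)<40)
    if m.sum()>5: print(c,m.sum(),cv2.minEnclosingCircle(P[m][:,:2].astype('float32')))
    for o in optics.silhouettes(c,'infuser_a')[:3]:
        q=cloud(c,o['mask'],D); print(c,o['conf'],o['mask'].sum(),q.min(0).round(),np.median(q,0).round(),q.max(0).round())
    for o in optics.place_of(c,'infuser_a')[:3]: print('foot',c,round(o['conf'],2),at_z(c,o['at'],s['ee_pos'][2]+29-81).round(1))
E
python3 w.py
```

```text
[439.61176238 337.08677415 276.16408882] [ 1.79889158e+02 -8.08851734e-02 -1.77980862e+02] 27.236019115761835 [ 0.17390759 -0.10721589 -0.4285355 ]
shift [-0.001 -0.    -0.571] turn [-0.001 -0.001 -0.   ]
top 8 ((424.43499755859375, 317.2298889160156), 6.963052749633789)
top 0.58 62 [ 530. -104.   55.] [539. -92. 126.] [555. -81. 134.]
foot top 0.4 [[520.9 -90.1 224.2]]
foot top 0.4 [[ 698.6 -103.5  224.2]]
side 54 ((440.9319152832031, 336.5380859375), 27.95716667175293)
side 0.56 66 [ 533. -110.   53.] [ 542. -101.  125.] [556. -86. 138.]
foot side 0.55 [[442.5 331.6 224.2]]
foot side 0.44 [[ 516.7 -129.9  224.2]]
```

Emit:
send_rows([
  [[0, 0, 0, 0, 0, -0.08, 1], [0, 0, 0, 0, 0, -0.08, 1], [0, 0, 0, 0, 0, -0.06, 1], [0, 0, 0, 0, 0, -0.05, 1], [0, 0, 0, 0, 0, -0.05, 1]],
])

```text
time_s: 24.45
ee_pos: [440.1, 336.9, 211.5]
ee_rot: [179.8, -0.1, -178.1]
force: [-0.8, -0.4, -0.2]
gripper_width: 27.6
gripper_force: 15.0
```

Emit:
send_rows([
  [[0, 0, 0, 0, 0, -0.07, 1], [0, 0, 0, 0, 0, -0.07, 1], [0, 0, 0, 0, 0, -0.06, 1], [0, 0, 0, 0, 0, -0.05, 1], [0, 0, 0, 0, 0, 0, 1], [0, 0, 0, 0, 0, 0, 1]],
])

```text
time_s: 25.05
ee_pos: [440.1, 337.2, 162.2]
ee_rot: [179.8, -0.1, -178.1]
force: [-1.0, 0.1, 0.5]
gripper_width: 27.4
gripper_force: 15.0
```

Emit:
send_rows([
  [[0, 0, 0, 0, 0, 0, -0.3], [0, 0, 0, 0, 0, 0, -0.3], [0, 0, 0, 0, 0, 0, -0.3], [0, 0, 0, 0, 0, 0, -0.3], [0, 0, 0, 0, 0, 0, -0.3], [0, 0, 0, 0, 0, 0.15, -0.3], [0, 0, 0, 0, 0, 0.22, -0.3], [0, 0, 0, 0, 0, 0.2, -0.3], [0, 0, 0, 0.05, -0.16, 0, -0.3], [0, 0, 0, 0.05, -0.2, 0, -0.3], [0, 0, 0, 0.05, -0.2, 0, -0.3]],
])

```text
time_s: 26.15
ee_pos: [470.1, 224.2, 276.4]
ee_rot: [179.8, -0.0, -178.0]
force: [0.5, -0.2, 0.2]
gripper_width: 59.1
gripper_force: 0.0
```

Emit:
send_rows([
  [[0, 0, 0, 0.05, -0.22, 0, -0.3], [0, 0, 0, 0.05, -0.22, 0, -0.3], [0, 0, 0, 0.05, -0.22, 0, -0.3], [0, 0, 0, 0.05, -0.22, 0, -0.3], [0, 0, 0, 0.05, -0.22, 0, -0.3], [0, 0, 0, 0.05, -0.22, 0, -0.3], [0, 0, 0, 0.05, -0.22, 0, -0.3], [0, 0, 0, 0.02, -0.05, -0.05, -0.3], [0, 0, 0, 0, 0, 0, -0.3]],
])

```text
time_s: 27.05
ee_pos: [543.4, -94.1, 264.3]
ee_rot: [179.8, -0.3, -178.2]
force: [0.1, 0.1, -0.3]
gripper_width: 59.4
gripper_force: 0.0
```

```bash
cat > y.py <<'E'
from h import *
s=env.state();print(s['ee_pos'],s['ee_rot'],s['gripper_width']);go([544.3,-96.3,74],Rt(0,92))
for c in('top','side'):
    im,D=shot(c,c+'6.png');h,w=D.shape;ys,xs=np.mgrid[:h,:w];P=at_depth(c,np.c_[xs.ravel(),ys.ravel()],D.ravel())
    m=(D.ravel()>0)&(P[:,2]>178)&(P[:,2]<200)&(abs(P[:,0]-440)<40)&(abs(P[:,1]-337)<40)
    if m.sum()>5: print(c,m.sum(),cv2.minEnclosingCircle(P[m][:,:2].astype('float32')))
    hs=cv2.cvtColor(im,cv2.COLOR_RGB2HSV).reshape(-1,3).astype(int)
    g=(abs(hs[:,0]-42)<18)&(hs[:,1]>90)&(hs[:,2]>60)&(D.ravel()>0)&(abs(P[:,0]-490)<120)&(abs(P[:,1]-120)<290)
    n,l,st,ce=cv2.connectedComponentsWithStats(g.reshape(h,w).astype('uint8'))
    for k in range(1,n):
        if st[k,4]>4: q=P[(l==k).ravel()];print(c,st[k],q.mean(0).round(1),q.min(0).round(),q.max(0).round())
E
python3 y.py
```

```text
[543.40381003 -94.10611507 264.29742796] [ 179.78299957   -0.2569407  -178.22789852] 59.43684673567776
shift [ 0.004 -0.011 -0.951] turn [-0.002 -0.003  0.003]
top 77 ((439.992431640625, 335.896728515625), 27.515031814575195)
top [319 211  10   9  69] [544.3 -95.7 114.3] [ 531. -116.   20.] [578. -81. 135.]
side 68 ((439.05743408203125, 336.6577453613281), 28.306529998779297)
side [285 229   9  10  67] [540.8 -98.2 129.8] [ 508. -149.   16.] [562. -59. 392.]
```

The first stick is inside and the carafe hasn't moved. On to the second stick.

Emit:
send_rows([
  [[-0.002, -0.003, 0.003, 0.004, -0.011, -0.2, -0.3], [0, 0, 0, 0, 0, -0.23, -0.3], [0, 0, 0, 0, 0, -0.2, -0.3], [0, 0, 0, 0, 0, -0.13, -0.3], [0, 0, 0, 0, 0, -0.1, -0.3], [0, 0, 0, 0, 0, -0.06, -0.3], [0, 0, 0, 0, 0, -0.03, -0.3], [0, 0, 0, 0, 0, 0, -0.3], [0, 0, 0, 0, 0, 0, -0.3]],
])

```text
time_s: 28.05
ee_pos: [545.5, -94.9, 77.1]
ee_rot: [-179.9, 0.3, -177.8]
force: [-0.4, -0.4, 0.9]
gripper_width: 59.6
gripper_force: 0.0
```

Emit:
send_rows([
  [[0, 0, 0, 0, 0, 0, 0.1], [0, 0, 0, 0, 0, 0, 0.3], [0, 0, 0, 0, 0, 0, 0.5], [0, 0, 0, 0, 0, 0, 0.8], [0, 0, 0, 0, 0, 0, 1], [0, 0, 0, 0, 0, 0, 1]],
])

```text
time_s: 28.65
ee_pos: [544.9, -95.2, 76.2]
ee_rot: [-180.0, 0.2, -177.8]
force: [0.8, 0.4, 0.2]
gripper_width: 27.2
gripper_force: 15.0
```

Emit:
send_rows([
  [[0, 0, 0, 0, 0, 0.05, 1], [0, 0, 0, 0, 0, 0.12, 1], [0, 0, 0, 0, 0, 0.2, 1], [0, 0, 0, 0, 0, 0.22, 1], [0, 0, 0, 0, 0, 0.22, 1], [0, 0, 0, 0, 0, 0.19, 1], [0, 0, 0, -0.026, 0.1, 0, 1], [0, 0, 0, -0.05, 0.2, 0, 1], [0, 0, 0, -0.05, 0.21, 0, 1], [0, 0, 0, -0.05, 0.22, 0, 1], [0, 0, 0, -0.05, 0.22, 0, 1], [0, 0, 0, -0.05, 0.22, 0, 1]],
])

```text
time_s: 29.85
ee_pos: [488.7, 140.4, 276.7]
ee_rot: [-180.0, 0.2, -177.8]
force: [1.6, 0.2, -0.3]
gripper_width: 27.1
gripper_force: 15.0
```

Emit:
send_rows([
  [[0, 0, 0, -0.05, 0.22, 0, 1], [0, 0, 0, -0.05, 0.22, 0, 1], [0, 0, 0, -0.05, 0.2, 0, 1], [0, 0, 0, -0.05, 0.2, 0, 1], [0, 0, 0, -0.05, 0.15, 0, 1], [0, 0, 0, 0, 0, 0, 1], [0, 0, 0, 0, 0, 0, 1]],
])

```text
time_s: 30.55
ee_pos: [439.2, 336.9, 276.2]
ee_rot: [-179.9, 0.2, -177.7]
force: [-0.4, 0.5, -0.2]
gripper_width: 27.5
gripper_force: 15.0
```

```bash
sed -i 's/439.5,337,162/440,336.7,161/' w.py; python3 w.py
```

```text
[439.21267845 336.9185595  276.20688316] [-179.92275509    0.18546825 -177.70462321] 27.47187841984144 [-0.42958985  0.54966647 -0.21703596]
shift [ 0.004 -0.001 -0.576] turn [ 0.001  0.002 -0.003]
top 9 ((422.4757080078125, 316.2621765136719), 7.4234161376953125)
foot top 0.43 [[ 606.3 -405.9  224.2]]
side 57 ((440.0839538574219, 335.88067626953125), 28.053831100463867)
foot side 0.56 [[446.8 331.4 224.2]]
foot side 0.2 [[743.5  26.3 224.2]]
```

Emit:
send_rows([
  [[0, 0, 0, 0.002, -0.002, -0.08, 1], [0, 0, 0, 0, 0, -0.08, 1], [0, 0, 0, 0, 0, -0.06, 1], [0, 0, 0, 0, 0, -0.05, 1], [0, 0, 0, 0, 0, -0.05, 1]],
])

```text
time_s: 31.35
ee_pos: [440.2, 336.3, 211.6]
ee_rot: [-180.0, 0.2, -177.8]
force: [-0.8, -0.0, -0.1]
gripper_width: 27.5
gripper_force: 15.0
```

Emit:
send_rows([
  [[0, 0, 0, 0, 0, -0.07, 1], [0, 0, 0, 0, 0, -0.07, 1], [0, 0, 0, 0, 0, -0.06, 1], [0, 0, 0, 0, 0, -0.05, 1], [0, 0, 0, 0, 0, 0, 1], [0, 0, 0, 0, 0, 0, 1]],
])

```text
time_s: 31.95
ee_pos: [440.1, 336.6, 162.2]
ee_rot: [-180.0, 0.2, -177.8]
force: [-0.1, 0.4, -0.2]
gripper_width: 27.3
gripper_force: 15.0
```

Release, rise, and move clear so I can see into the neck and check the drawer.

Emit:
send_rows([
  [[0, 0, 0, 0, 0, 0, -0.3], [0, 0, 0, 0, 0, 0, -0.3], [0, 0, 0, 0, 0, 0, -0.3], [0, 0, 0, 0, 0, 0, -0.3], [0, 0, 0, 0, 0, 0, -0.3], [0, 0, 0, 0, 0, 0.15, -0.3], [0, 0, 0, 0, 0, 0.22, -0.3], [0, 0, 0, 0, 0, 0.2, -0.3], [0, 0, 0, -0.1, -0.12, 0.1, -0.3], [0, 0, 0, -0.1, -0.15, 0.1, -0.3], [0, 0, 0, -0.1, -0.15, 0, -0.3]],
])

```text
time_s: 33.05
ee_pos: [380.4, 252.4, 318.8]
ee_rot: [179.9, 0.5, -177.8]
force: [0.5, -0.5, -0.1]
gripper_width: 59.1
gripper_force: 0.0
```

Emit:
send_rows([
  [[0, 0, 0, -0.05, -0.15, 0, -0.3], [0, 0, 0, 0, -0.15, 0, -0.3], [0, 0, 0, 0, -0.15, 0, -0.3], [0, 0, 0, 0, 0, 0, -0.3], [0, 0, 0, 0, 0, 0, -0.3]],
])

```text
time_s: 33.55
ee_pos: [370.0, 162.4, 316.3]
ee_rot: [180.0, 0.2, -177.9]
force: [0.6, 0.5, -0.3]
gripper_width: 59.1
gripper_force: 0.0
```

```bash
python3 y.py; python3 bar.py
python3 - <<'E'
import cv2,numpy as np
t=cv2.imread('pics/top6.png');s=cv2.imread('pics/side6.png')
f=lambda a:cv2.resize(a,(400,300),interpolation=cv2.INTER_CUBIC)
cv2.imwrite('pics/end.png',np.vstack([np.hstack([f(t[180:285,150:290]),f(t[185:260,250:350])]),np.hstack([f(s[90:195,150:290]),f(s[180:255,230:330])])]))
E
```

```text
[369.95065638 162.36159157 316.29606814] [ 179.97963626    0.22003374 -177.87511496] 59.088902051901975
shift [ 0.872 -1.293 -1.211] turn [-0.     0.002 -0.001]
side 40 ((442.9942626953125, 337.76361083984375), 27.94394874572754)
top
-80 33 [471. -79.  87.] 446.0 499.0
-70 22 [464. -72.  87.] 445.0 496.0
-60 8 [448. -60.  87.] 445.0 452.0
-50 8 [448. -51.  87.] 444.0 452.0
-40 9 [447. -41.  89.] 444.0 450.0
-30 9 [447. -31.  87.] 443.0 451.0
-20 9 [446. -21.  88.] 443.0 450.0
-10 9 [446. -11.  87.] 442.0 450.0
0 9 [446.  -1.  87.] 443.0 449.0
10 9 [445.   9.  89.] 442.0 449.0
20 40 [469.  21.  87.] 442.0 496.0
30 2 [450.  26.  82.] 449.0 452.0
side
-80 43 [472. -79.  89.] 447.0 499.0
-70 12 [460. -71.  88.] 447.0 496.0
-60 9 [452. -59.  88.] 447.0 456.0
-50 7 [450. -50.  89.] 446.0 454.0
-40 10 [451. -41.  89.] 446.0 455.0
-30 7 [450. -31.  90.] 446.0 454.0
-20 10 [450. -20.  89.] 445.0 454.0
-10 8 [450. -10.  88.] 445.0 455.0
0 9 [449.   0.  88.] 445.0 453.0
10 8 [449.  10.  88.] 444.0 453.0
20 40 [469.  20.  88.] 444.0 496.0
30 4 [478.  26.  86.] 457.0 496.0
```

View pics/end.png

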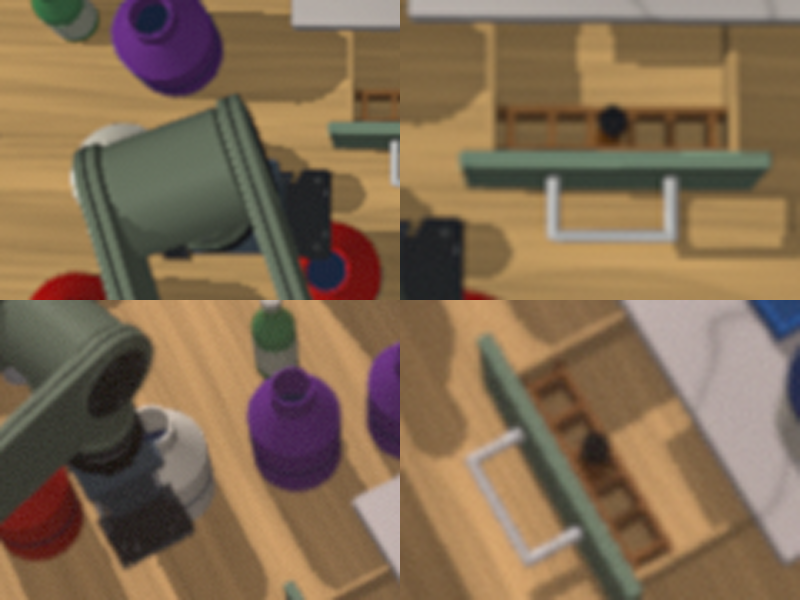

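Emit:
send_rows([
  [[0, 0, 0, 0, -0.2, 0, -0.3], [0, 0, 0, 0, -0.22, 0, -0.3], [0, 0, 0, 0, -0.22, 0, -0.3], [0, 0, 0, 0, -0.22, 0, -0.3], [0, 0, 0, 0, -0.22, 0, -0.3], [0, 0, 0, 0, -0.1, 0, -0.3], [0, 0, 0, 0, 0, 0, -0.3], [0, 0, 0, 0, 0, 0, -0.3]],
])

```text
time_s: 34.55
ee_pos: [370.2, -73.0, 315.8]
ee_rot: [180.0, 0.2, -177.8]
force: [-0.1, 0.7, -0.5]
gripper_width: 59.5
gripper_force: 0.0
```

```bash
python3 y.py
python3 - <<'E'
from h import *
for c in('top','side'):
    im=cv2.imread(f'pics/{c}6.png');a=cv2.imread(f'pics/{c}0.png');d=cv2.absdiff(im,a).max(2)
    u,v=(187,238) if c=='top' else (203,134)
    print(c,'neck diff',d[v-14:v+40,u-30:u+40].mean().round(1),(d[v-14:v+40,u-30:u+40]>60).sum())
E
```

```text
[370.16266332 -72.95553074 315.82086312] [ 1.79971544e+02  1.54859439e-01 -1.77805261e+02] 59.50263219764418
shift [ 0.871 -0.117 -1.209] turn [-0.     0.002 -0.002]
top 75 ((440.5155029296875, 335.7605895996094), 27.46996307373047)
side 69 ((439.0757141113281, 336.98779296875), 29.529464721679688)
top neck diff 1.2 0
side neck diff 11.6 127
```

```bash
python3 -c "
from workcell import env
print(env.job_done())"
```

```text
the job is handed in; nothing more can be done
None
```

I handed the job in at about 35 s: the drawer is out to its stop, both infuser sticks are inside the white carafe, the carafe stands where it was, and the spice tube is still in its pocket; the reported tool point was about 29 mm off, so early grips on the handle missed without touching anything.

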